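# Lay up the tasting station

## Robot

A 6-joint arm with a two-finger parallel gripper is mounted at the origin on the work surface. World frame = base frame: x ahead of the robot, y to its left, z up, the work surface at z = 0. Lengths are in m, angles in rad, forces in N, time in s.
With the tool pointing down it reaches from about 0.325 to 0.9 m from the base axis. Payload 3.5 kg.
Tool frame: the origin (TCP) lies between the finger pads; the fingertips stand 14 mm ahead of it and the grasp point (between the pads) lies 5 mm behind it; z points along the fingers, y is the line along which they close (so a half turn about z gives the same grasp; the last joint's range is limited). The gripper opens to 85 mm and grips with 20 to 120 N. Pads are 22 mm wide; open, the fingers measure 114 mm over their backs; the gripper's body (76 mm by 85 mm) begins 54 mm behind the grasp point. The pads swing forward as they close: fully open they stand 13 mm farther back than shut.
Start: joints at [1.185, 0.276, -0.026, 1.268, 0, 1.467], TCP at [0.174, 0.6, 0.245] pointing down, gripper open.
Joint ranges: [-3.12, 3.12], [-0.85, 1.88], [-1.08, 1.24], [-1.95, 2.15], [-1.57, 1.53], [-3.14, 3.14]. Speed limits (rad/s): [2.57, 2.57, 3.14, 3.14, 3.14, 3.14].

## Interface

Orientations are given as a rotation vector (axis times angle).
In Python, from plant import manip gives the robot as it stands. The module is installed in compiled form; this text tells all that it offers.
- The arm moves only by the tool send_rows, never from a script. Its argument "plan" is a list of rows, each an object with "xyz": the shift along the tool's x, y, z normalised to -1 to 1, where 1 is 25 cm, a list of three; "roll": the turn about the tool's z normalised to -1 to 1, where 1 is 360 degrees. A call has 1 to 10 rows; each row is the pose to reach, as a shift and turn from the pose commanded when the call began, along the tool's axes at that moment, turning the shorter way round; what a row does not reach only later rows make up. A row lasts 1/8 s, in which the tool goes at most 62.5 mm and 10.7 degrees, less where a joint would pass 70% of its speed; a pose out of reach is approached as far as the arm can. A call with a number of a shift or a turn outside -1 to 1 is refused whole. A call with a gripper value outside its range is refused whole. "fingers" is the finger opening in mm, from 0 to 85.4, set as the call begins (left out, the last holds). The fingers move at their own pace and stop on an object; "newtons" is the grip in N (left out, the last holds). Time passes only in rows, so rows that repeat a pose let the fingers close. It gives the time, the measured TCP pose, the force, the opening and the grip force at its end, in the units of the state.
- manip.get_state(): the state, without advancing time (a new reading comes with each control period).
- manip.camera(name): name is "scene" or "top" or "wrist"; returns the picture (420x560x3 uint8, red, green, blue); there is no depth.
- manip.calibration(name): a dict with "K" (3x3 intrinsics, pixels), "extrinsics" (4x4, takes a point from world to camera coordinates). Camera axes: x right, y down, z forward; pixel columns grow to the right and rows downward; lengths in m; the calibration is good to about 2 mm. A picture is of the moment at which its call begins: read the wrist's pose just before it. calibration takes no time and is no camera call; for the wrist camera it gives the pose at the moment of the call.
- manip.close_job(): hands the job in; it is judged then, once.
Trained networks look in the newest picture that a camera, given by its name, has taken for a name from the list of things; names that differ only in an ending like _2 or _b are one class to them, and where a whole thing is asked for, a point or a joint stands for the part that bears it (a point fixed in the world has none). Each returns a list of dicts, best first, with "p" (0 to 1); they miss things now and then, are a little off and sometimes report something else, mostly with a low value. They report only what shows in the picture. A call takes as long as a camera call. They do not tell look-alikes from the thing itself.
- manip.boxes_of(label, camera): "at" ([x, y, z] in m, in the coordinates of the camera as it stood for that picture, good to about 4 mm: the middle of the surface that is visible of it).
- manip.trace(label, camera): "region" (420x560 bool, what is visible of it).
The state is a dict: "clock": time; "joint_positions": joint angles; "qd": joint speeds; "joint_torque": joint torques, N m; "eef_pos": TCP position; "eef_rot": TCP orientation; "force": force on the tool from outside, world axes, zero at the start; "ft_torque": the same for the moment, N m; "opening": finger opening in m; "grip_force": force on a finger pad.
Only numpy, scipy, OpenCV 4.12 (cv2) and the standard library are available. Lean on these libraries where they do the work, as an engineer would, in place of code of your own. Each camera call takes 0.05 s, during which the arm holds its last target. There are 200 camera calls.

## Task

Set up the tasting station. Lay every cupping spoon flat in the spoon tray, one to a lane, open side up, all the same way round with the bowl in the wide bay and the handle in the narrow slot. One of the three look-alike honey tins is full: feel which one is heavy and stand it in the middle of the scale's plate, stand the two empty ones side by side on the cork mat for refilling, and do not disturb the tamper or the little filter basket.

Things in the scene. Friction and masses are not known exactly. Their poses are not given: they have to be found in the camera images.
- tray: grey fixed tray, 160 (x) x 246 (y) mm, rim 18 high; origin: centre of underside, floor 5 mm above it. Five lanes along its x at y = -92, -46, 0, 46, 92 mm, parted by bars 10 mm above the floor: at the -x end (x -75 to -35) thick blocks leave narrow 24 mm slots for handles, at the +x end (x 30 to 75) thin ribs leave wide 42 mm bays for bowls. Clear floor between x -35 and 30
- mat: thin cork mat fixed on the counter, 210 (its x) x 95 (its y) x 4 mm; origin: centre of underside; room for two tins side by side along its x
- scale: white kitchen scale fixed on the counter, body 175 x 160 x 28 mm with a small display at its -x end; origin: on the counter under the plate's centre
- plate_top (a point): centre of the top face of the scale's round cream weighing plate (radius 65 mm), 44 mm above the counter when empty
- scale_plate (a joint): how far the sprung plate is pressed down, m (0 empty, 0.006 at its stop; 1200 N per m, so about 0.8 mm per 100 g)
- spoon1: cupping spoon 130 mm long, wooden handle, round steel bowl, 35 g; may be absent. Its x runs from handle to bowl, z up with the open side up; origin on the underside, 65 mm from either end. Handle 10 wide x 8 high, x = -65 to 23; thin neck to the bowl, diameter 28, 7 mm high, centred at x = 51. Balances near x = 5; grip it between x = -20 and 15
- spoon1_bowl (a point): centre of spoon1's bowl, at rim height (51, 0, 7 mm in the spoon)
- spoon2: cupping spoon 130 mm long, wooden handle, round steel bowl, 35 g; may be absent. Its x runs from handle to bowl, z up with the open side up; origin on the underside, 65 mm from either end. Handle 10 wide x 8 high, x = -65 to 23; thin neck to the bowl, diameter 28, 7 mm high, centred at x = 51. Balances near x = 5; grip it between x = -20 and 15
- spoon2_bowl (a point): centre of spoon2's bowl, at rim height (51, 0, 7 mm in the spoon)
- spoon3: cupping spoon 130 mm long, wooden handle, round steel bowl, 35 g; may be absent. Its x runs from handle to bowl, z up with the open side up; origin on the underside, 65 mm from either end. Handle 10 wide x 8 high, x = -65 to 23; thin neck to the bowl, diameter 28, 7 mm high, centred at x = 51. Balances near x = 5; grip it between x = -20 and 15
- spoon3_bowl (a point): centre of spoon3's bowl, at rim height (51, 0, 7 mm in the spoon)
- spoon4: cupping spoon 130 mm long, wooden handle, round steel bowl, 35 g; may be absent. Its x runs from handle to bowl, z up with the open side up; origin on the underside, 65 mm from either end. Handle 10 wide x 8 high, x = -65 to 23; thin neck to the bowl, diameter 28, 7 mm high, centred at x = 51. Balances near x = 5; grip it between x = -20 and 15
- spoon4_bowl (a point): centre of spoon4's bowl, at rim height (51, 0, 7 mm in the spoon)
- spoon5: cupping spoon 130 mm long, wooden handle, round steel bowl, 35 g; may be absent. Its x runs from handle to bowl, z up with the open side up; origin on the underside, 65 mm from either end. Handle 10 wide x 8 high, x = -65 to 23; thin neck to the bowl, diameter 28, 7 mm high, centred at x = 51. Balances near x = 5; grip it between x = -20 and 15
- spoon5_bowl (a point): centre of spoon5's bowl, at rim height (51, 0, 7 mm in the spoon)
- tin1: lidded metal honey tin, diameter 64, height 62 mm (the brass-coloured lid's band is 65.6), standing; origin: centre of underside. The three tins look the same: one is full (about 320 g), two are empty (about 80 g)
- tin2: lidded metal honey tin, diameter 64, height 62 mm (the brass-coloured lid's band is 65.6), standing; origin: centre of underside. The three tins look the same: one is full (about 320 g), two are empty (about 80 g)
- tin3: lidded metal honey tin, diameter 64, height 62 mm (the brass-coloured lid's band is 65.6), standing; origin: centre of underside. The three tins look the same: one is full (about 320 g), two are empty (about 80 g)
- tamper: bystander, to be left alone: wooden tamper standing, 92 high, radius 29 mm; origin: centre of underside
- basket: bystander, to be left alone: steel filter basket, 26 high, radius 31 mm; origin: centre of underside
Things that resemble listed ones, but are neither listed nor needed, are in the scene too. Leave any yellow look-alike of the spoon4 alone.

How it is judged:
At the end, for the whole second after the job is handed in: Spoons on the tray floor within 18 mm of mid-length, flat, open side up (0.1 rad), along the lane (0.22 rad), bowl in the wide bay. Full tin upright, within 30 mm of the plate centre, pressing it over 1.8 mm; empty tins upright on the mat, centres 17 mm inside its edges. All at rest (x of spoon1 in the frame of tray between -0.018 and 0.018 m and y of spoon1 in the frame of tray between -0.115 and 0.115 m and z of spoon1 in the frame of tray between 0.002 and 0.009 m and angle between each of spoon1, spoon2, spoon3, spoon4, spoon5, tin1, tin2, tin3's own z axis and vertical below 0.1 rad and angle between the x axis of each of spoon1, spoon2, spoon3, spoon4, spoon5 and the x axis of tray, either way round below 0.22 rad and x of each of spoon1_bowl, spoon2_bowl, spoon3_bowl, spoon4_bowl, spoon5_bowl in the frame of tray above 0.03 m and linear speed of each of spoon1, spoon2, spoon3, spoon4, spoon5, tin1, tin2, tin3 below 0.02 m/s and x of spoon2 in the frame of tray between -0.018 and 0.018 m and y of spoon2 in the frame of tray between -0.115 and 0.115 m and z of spoon2 in the frame of tray between 0.002 and 0.009 m and x of spoon3 in the frame of tray between -0.018 and 0.018 m and y of spoon3 in the frame of tray between -0.115 and 0.115 m and z of spoon3 in the frame of tray between 0.002 and 0.009 m and x of spoon4 in the frame of tray between -0.018 and 0.018 m and y of spoon4 in the frame of tray between -0.115 and 0.115 m and z of spoon4 in the frame of tray between 0.002 and 0.009 m and x of spoon5 in the frame of tray between -0.018 and 0.018 m and y of spoon5 in the frame of tray between -0.115 and 0.115 m and z of spoon5 in the frame of tray between 0.002 and 0.009 m and ((horizontal distance between tin1 and plate_top below 0.03 m and z of tin1 in the frame of plate_top between -0.005 and 0.005 m and x of tin2 in the frame of mat between -0.088 and 0.088 m and y of tin2 in the frame of mat between -0.03 and 0.03 m and z of tin2 in the frame of mat between 0.0015 and 0.0065 m and x of tin3 in the frame of mat between -0.088 and 0.088 m and y of tin3 in the frame of mat between -0.03 and 0.03 m and z of tin3 in the frame of mat between 0.0015 and 0.0065 m) or (x of tin1 in the frame of mat between -0.088 and 0.088 m and y of tin1 in the frame of mat between -0.03 and 0.03 m and z of tin1 in the frame of mat between 0.0015 and 0.0065 m and horizontal distance between tin2 and plate_top below 0.03 m and z of tin2 in the frame of plate_top between -0.005 and 0.005 m and x of tin3 in the frame of mat between -0.088 and 0.088 m and y of tin3 in the frame of mat between -0.03 and 0.03 m and z of tin3 in the frame of mat between 0.0015 and 0.0065 m) or (x of tin1 in the frame of mat between -0.088 and 0.088 m and y of tin1 in the frame of mat between -0.03 and 0.03 m and z of tin1 in the frame of mat between 0.0015 and 0.0065 m and x of tin2 in the frame of mat between -0.088 and 0.088 m and y of tin2 in the frame of mat between -0.03 and 0.03 m and z of tin2 in the frame of mat between 0.0015 and 0.0065 m and horizontal distance between tin3 and plate_top below 0.03 m and z of tin3 in the frame of plate_top between -0.005 and 0.005 m)) and value of joint scale_plate above 0.0018 m); the robot touches nothing.
It fails at once if the tamper or the filter basket was knocked over or moved more than 4 cm (distance of any of tamper, basket from where it was at the start of the episode above 0.04 m or angle between any of tamper, basket's own z axis and vertical above 0.5 rad).
Of spoon1, spoon2, spoon3, spoon4, spoon5 only 3 to 5 are there at a start; the rules pass over those that are not, and their reading is None.
At some moment in a run one of spoon1, spoon2, spoon3, spoon4, spoon5, tin1, tin2, tin3 may be knocked a few centimetres aside while the robot is not near it.
Once in a run the grip may slacken for a moment while it holds something.
It also fails if it takes over 210 s, if anything falls off the work surface, if the arm or the gripper's body presses on something with over 40 N, if the wrist force passes 120 N, or if a joint passes its speed limit or range.

## Working session

There is one attempt and no reset: what is moved stays moved. The work goes in short steps, Python scripts to look and compute and a tool call to move; the robot and the scene stay as the last step left them, time stands still between calls to the robot, and variables do not carry over. Pictures are saved under pics/ and viewed, at most 14 in all, crops included, and the job is handed in when it is done.

Besides the shell and the picture viewer there is one more tool, called by a JSON object that holds its "name" and its "arguments". send_rows: Moves the arm, as the interface text tells. Scaled input: -1 to 1 covers 25 cm each way for a shift and 360 degrees each way for a turn. Its arguments: {"type":"object","properties":{"plan":{"type":"array","items":{"type":"object","properties":{"xyz":{"type":"array","items":{"type":"number"}},"roll":{"type":"number"}}}},"fingers":{"type":"number"},"newtons":{"type":"number"}},"required":["plan"]}

```bash
mkdir -p pics; ls
python3 - <<'E'
from plant import manip
import cv2,numpy as np
for n in ("top","scene"):
    im=manip.camera(n); cv2.imwrite(f"pics/{n}0.png",cv2.cvtColor(im,cv2.COLOR_RGB2BGR))
    c=manip.calibration(n); print(n,np.round(c["K"],1).tolist(),np.round(c["extrinsics"],3).tolist())
s=manip.get_state(); print({k:np.round(v,3).tolist() for k,v in s.items()})
for l in ("tray","mat","scale","spoon1","tin1","tamper","basket"):
    for cam in ("top",):
        c=manip.calibration(cam);E=np.linalg.inv(c["extrinsics"])
        for d in manip.boxes_of(l,cam): print(l,round(d["p"],2),np.round((E@[*d["at"],1])[:3],3))
E
```

```text
pics
top [[449.7, 0.0, 287.4], [0.0, 449.7, 205.0], [0.0, 0.0, 1.0]] [[0.018, -1.0, 0.001, 0.054], [-0.988, -0.018, -0.157, 0.541], [0.157, 0.002, -0.988, 1.248], [0.0, 0.0, 0.0, 1.0]]
scene [[467.9, 0.0, 282.7], [0.0, 467.9, 215.7], [0.0, 0.0, 1.0]] [[-0.709, 0.705, 0.017, 0.328], [0.568, 0.585, -0.578, -0.305], [-0.418, -0.401, -0.816, 1.472], [0.0, 0.0, 0.0, 1.0]]
{'clock': 0.1, 'joint_positions': [1.185, 0.277, -0.028, 1.268, 0.0, 1.467], 'qd': [0.002, -0.0, 0.003, -0.002, 0.003, 0.0], 'joint_torque': [0.0, -44.671, 29.613, 0.008, -0.0, -0.0], 'eef_pos': [0.174, 0.6, 0.244], 'eef_rot': [-0.443, -3.11, 0.003], 'force': [0.155, -0.474, 0.375], 'ft_torque': [0.032, 0.047, 0.023], 'grip_force': 0.0, 'opening': 0.085}
tray 0.64 [0.626 0.177 0.006]
mat 0.6 [0.499 0.434 0.009]
scale 0.83 [ 0.578 -0.305  0.031]
scale 0.72 [ 0.606 -0.056  0.007]
spoon1 0.64 [0.423 0.074 0.006]
spoon1 0.62 [0.315 0.313 0.011]
spoon1 0.6 [ 0.68  -0.047  0.009]
spoon1 0.49 [0.427 0.228 0.008]
tin1 0.86 [ 0.43  -0.364  0.06 ]
tin1 0.76 [ 0.402 -0.169  0.062]
tin1 0.59 [ 0.399 -0.267  0.062]
tin1 0.52 [ 0.606 -0.056  0.006]
tamper 0.67 [0.533 0.537 0.022]
tamper 0.56 [0.498 0.433 0.01 ]
basket 0.83 [ 0.419 -0.066  0.008]
```

View pics/top0.png

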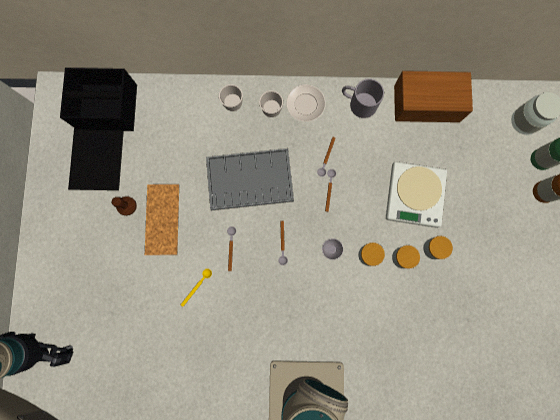

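View pics/scene0.png

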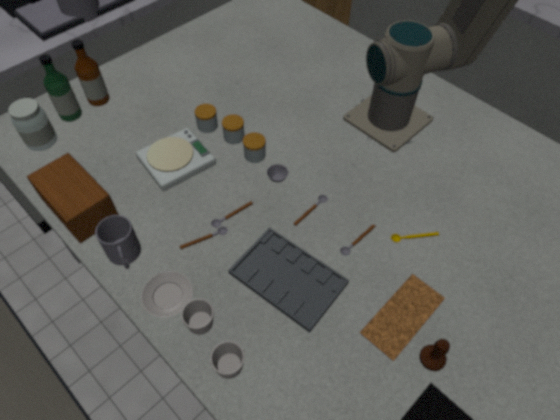

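```bash
cat > h.py <<'E'
from plant import manip
import cv2,numpy as np
from scipy.spatial.transform import Rotation as Ro
def snap(cam,name=None):
    c=manip.calibration(cam); im=manip.camera(cam)
    if name: cv2.imwrite(f"pics/{name}.png",cv2.cvtColor(im,cv2.COLOR_RGB2BGR))
    return im,c
def w2p(c,p):
    q=(c["extrinsics"]@np.append(p,1))[:3]; q=c["K"]@q; return q[:2]/q[2]
def p2w(c,uv,z):
    E=np.linalg.inv(c["extrinsics"]); uv=np.atleast_2d(uv)
    d=np.c_[uv,np.ones(len(uv))]@np.linalg.inv(c["K"]).T@E[:3,:3].T; o=E[:3,3]
    return o+d*((z-o[2])/d[:,2])[:,None]
def tri(c1,a,c2,b):
    P=[c["K"]@c["extrinsics"][:3] for c in(c1,c2)]
    X=cv2.triangulatePoints(P[0],P[1],np.float64(a).reshape(2,1),np.float64(b).reshape(2,1))[:,0]
    return X[:3]/X[3]
def yaw():  # world angle of tool x axis
    R=Ro.from_rotvec(manip.get_state()["eef_rot"]).as_matrix(); return R,np.arctan2(R[1,0],R[0,0])
def go(p,ang_y=None):
    """shift+roll to bring TCP to p with closing line (tool y) at world angle ang_y (mod pi)"""
    s=manip.get_state(); R,_=yaw(); d=R.T@(np.array(p)-s["eef_pos"])/0.25
    r=0
    if ang_y is not None:
        cur=np.arctan2(R[1,1],R[0,1]); a=(ang_y-cur+np.pi/2)%np.pi-np.pi/2; r=-a/(2*np.pi)
    print("shift",np.round(d,4),"roll",round(r,4),"q6",round(s["joint_positions"][5],2),"t",round(s["clock"],1))
def mv(im,f):
    return cv2.resize(im,None,fx=f,fy=f,interpolation=cv2.INTER_CUBIC)
E
python3 - <<'E'
from h import *
s=manip.get_state(); R,y=yaw(); print(R.round(2).tolist())
c=manip.calibration("wrist"); T=np.eye(4);T[:3,:3]=R;T[:3,3]=s["eef_pos"]
print((c["extrinsics"]@T).round(3).tolist(),c["K"].round(0).tolist())
im=cv2.imread("pics/top0.png"); cv2.imwrite("pics/top0c.png",mv(im[125:295,165:365],4)[:600])
E
```

```text
[[-0.96, 0.28, -0.0], [0.28, 0.96, -0.0], [0.0, -0.0, -1.0]]
[[-0.001, 1.0, -0.0, -0.0], [-0.95, -0.001, -0.311, 0.036], [-0.311, -0.0, 0.95, 0.147], [0.0, 0.0, 0.0, 1.0]] [[355.0, 0.0, 281.0], [0.0, 355.0, 202.0], [0.0, 0.0, 1.0]]
```

Run:
```python
import cv2
im=cv2.imread("pics/top0.png"); cv2.imwrite("pics/top0c.png",cv2.resize(im[130:280,170:350],None,fx=4,fy=4,interpolation=cv2.INTER_CUBIC))
```

```text
(no output)
```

View pics/top0c.png

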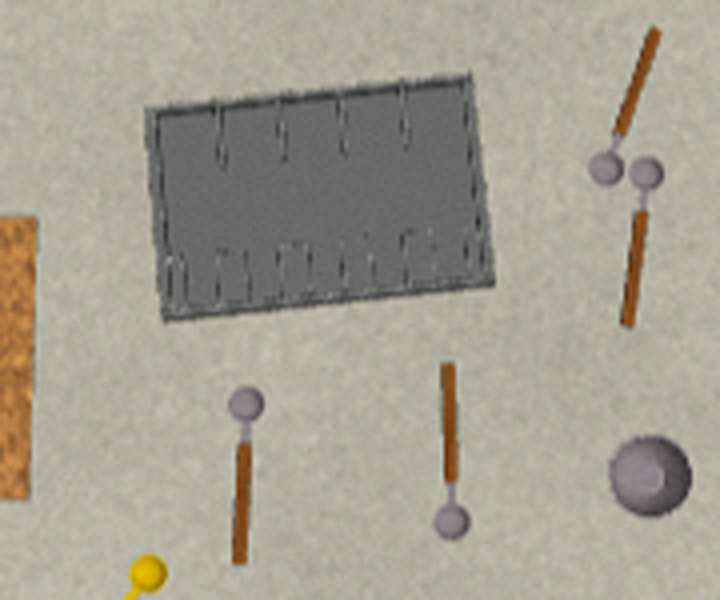

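```bash
cat >> h.py <<'E'
def comps(mask,amin):
    n,l,st,ce=cv2.connectedComponentsWithStats(mask.astype(np.uint8)*255)
    return [(l==i) for i in range(1,n) if st[i,4]>=amin]
def handles(im,amin=40):
    h=cv2.cvtColor(im,cv2.COLOR_RGB2HSV).astype(int); m=((h[...,0]<=14)&(h[...,1]>120)&(h[...,2]>60))
    return comps(m,amin)
def rectw(c,m,z):
    cs,_=cv2.findContours(m.astype(np.uint8),cv2.RETR_EXTERNAL,cv2.CHAIN_APPROX_NONE)
    k=max(cs,key=len)[:,0].astype(float); w=p2w(c,k,z)[:,:2]
    (x,y),(a,b),t=cv2.minAreaRect((w*1000).astype(np.float32))
    if a<b: a,b=b,a; t+=90
    return x,y,a,b,t
E
python3 - <<'E'
from h import *
I={};C={}
for cam in("top","scene"):
    I[cam]=cv2.cvtColor(cv2.imread(f"pics/{cam}0.png"),cv2.COLOR_BGR2RGB); C[cam]=manip.calibration(cam)
    print(cam,"cam at",np.linalg.inv(C[cam]["extrinsics"])[:3,3].round(3))
    for m in handles(I[cam]):
        u=np.argwhere(m).mean(0)[::-1]
        print(cam,"handle?",m.sum(),u.round(0),np.round(rectw(C[cam],m,.006),1))
for cam in("top","scene"):
    manip.camera(cam)
    for l,z in(("tray",.018),("mat",.004),("scale",.028)):
        for d in manip.trace(l,cam):
            if d["p"]>.4: print(cam,l,round(d["p"],2),np.argwhere(d["region"]).mean(0)[::-1].round(0),np.round(rectw(C[cam],d["region"],z),1))
    h=cv2.cvtColor(I[cam],cv2.COLOR_RGB2HSV).astype(int)
    for nm,m,z in(("plate",(abs(h[...,0]-23)<8)&(h[...,1]>35)&(h[...,1]<110)&(h[...,2]>190),.044),("lid",(abs(h[...,0]-18)<8)&(h[...,1]>190)&(h[...,2]>120),.062)):
        for k in comps(m,100): print(cam,nm,k.sum(),np.argwhere(k).mean(0)[::-1].round(0),np.round(rectw(C[cam],k,z),1))
E
```

```text
top cam at [0.338 0.06  1.318]
top handle? 2648 [437.  91.] [ 904.6 -389.5  213.7  139.4   91. ]
top handle? 79 [329. 150.] [715.7 -59.   84.6   8.7 161.2]
top handle? 85 [328. 196.] [572.3 -56.9  85.2   9.2 173.2]
top handle? 56 [116. 201.] [548.4 570.9  25.6  22.2  77. ]
top handle? 162 [128. 206.] [533.8 534.2  53.8  46.  164.6]
top handle? 84 [282. 235.] [456.9  77.7  82.    5.9   1.1]
top handle? 96 [230. 256.] [394.6 227.1  83.9   9.5 179.4]
scene cam at [1.02  0.537 1.018]
scene handle? 1564 [ 67. 187.] [ 857.  -445.1  215.5  128.9   90. ]
top tray 0.79 [249. 178.] [623.1 176.8 248.3 165.1  97.3]
top mat 0.97 [162. 219.] [499.3 432.5 208.9  96.8   2.2]
top scale 0.92 [416. 194.] [ 582.5 -311.2  177.4  162.4  172. ]
top plate 1508 [420. 188.] [ 596.7 -316.8  126.9  124.6   44.9]
top lid 1235 [437.  90.] [ 885.9 -370.9  199.4  116.8   89.7]
top lid 388 [440. 247.] [ 426.4 -365.2   61.2   58.9   99. ]
top lid 387 [372. 254.] [ 404.6 -175.6   59.    58.1   91. ]
top lid 396 [408. 257.] [ 398.1 -274.    61.4   58.    91. ]
top lid 165 [198. 285.] [305.3 315.2 120.   22.1 139.5]
scene tray 0.85 [289. 278.] [623.9 178.9 248.8 167.3  97.3]
scene mat 0.73 [402. 316.] [498.3 433.3 211.3  99.9   2.5]
```

Run:
```python
from h import *
go((.31,.36,.30),np.pi/2)
```

```text
shift [-0.7889 -0.7713 -0.2187] roll -0.045 q6 1.47 t 0.8
```

{"name": "send_rows", "arguments": {"plan": [{"xyz": [-0.4,-0.4,-0.22],"roll": -0.02},{"xyz": [-0.79,-0.77,-0.22],"roll": -0.045},{"xyz": [-0.79,-0.77,-0.22],"roll": -0.045},{"xyz": [-0.79,-0.77,-0.22],"roll": -0.045},{"xyz": [-0.79,-0.77,-0.22],"roll": -0.045},{"xyz": [-0.79,-0.77,-0.22],"roll": -0.045}]}}

```text
clock: 1.6
eef_pos: [0.3114, 0.3589, 0.3011]
eef_rot: [0.006, 3.14, 0.002]
force: [-0.5, 0.5, 0.1]
opening: 0.0857
grip_force: 0.0
```

Run:
```python
from h import *
go((.45,.12,.28),np.pi/2)
```

```text
shift [-0.5578 -0.9535  0.0843] roll -0.0006 q6 0.72 t 1.6
```

{"name": "send_rows", "arguments": {"plan": [{"xyz": [-0.28,-0.48,0.04],"roll": 0},{"xyz": [-0.56,-0.95,0.08],"roll": 0},{"xyz": [-0.56,-0.95,0.08],"roll": 0},{"xyz": [-0.56,-0.95,0.08],"roll": 0},{"xyz": [-0.56,-0.95,0.08],"roll": 0},{"xyz": [-0.56,-0.95,0.08],"roll": 0},{"xyz": [-0.56,-0.95,0.08],"roll": 0}], "fingers": 30, "newtons": 40}}

```text
clock: 2.48
eef_pos: [0.4499, 0.1238, 0.2802]
eef_rot: [0.002, -3.141, -0.001]
force: [0.5, -0.3, -0.0]
opening: 0.0304
grip_force: 0.0
```

Run:
```python
from h import *
print(manip.get_state()["joint_positions"],manip.get_state()["eef_pos"])
im,c=snap("wrist","w1")
for m in handles(im,300):
    print(m.sum(),np.argwhere(m).mean(0)[::-1].round(0),np.round(rectw(c,m,.006),1))
for d in manip.trace("tray","wrist"): print(d["p"],np.round(rectw(c,d["region"],.018),1))
```

```text
[ 1.29409706e-01 -2.45118118e-02 -2.97330063e-01  1.29864354e+00
  6.94612217e-04  1.28324278e-01] [0.44991028 0.12378802 0.2801667 ]
458 [373. 106.] [392.9 225.4  85.2   9.7 179.5]
367 [239. 163.] [454.7  76.2  85.7   9.3   2.5]
0.83 [617.3 175.4 245.5 168.3  97.4]
```

View pics/w1.png

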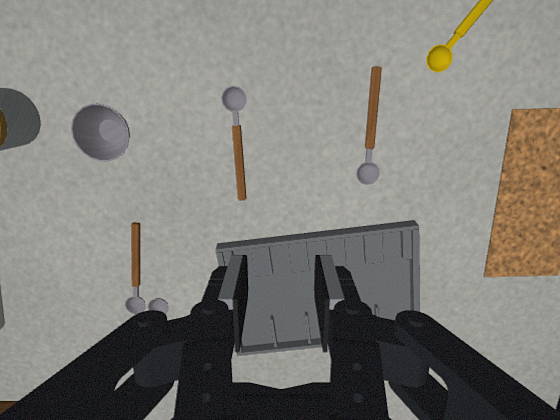

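Run:
```python
from h import *
w=cv2.imread("pics/w1.png"); 
a=[cv2.resize(w[y-25:y+25,x-25:x+25],(300,300),interpolation=cv2.INTER_CUBIC) for x,y in((368,172),(235,98),(440,58),(142,300))]
cv2.imwrite("pics/bowls.png",np.vstack([np.hstack(a[:2]),np.hstack(a[2:])]))
ct=manip.calibration("top");cw=manip.calibration("wrist")
t=handles(cv2.cvtColor(cv2.imread("pics/top0.png"),cv2.COLOR_BGR2RGB)); W=handles(cv2.cvtColor(w,cv2.COLOR_BGR2RGB),300)
f=lambda m:np.argwhere(m).mean(0)[::-1]
for m in t:
    for k in W:
        X=tri(ct,f(m),cw,f(k))
        if np.linalg.norm(w2p(ct,X)-f(m))<3 and abs(X[2])<.1: print("tri",X.round(4))
print("bowls",p2w(cw,[(368,173),(234.5,99)],.005).round(4).tolist())
```

```text
tri [0.4565 0.0768 0.0013]
tri [ 0.3933  0.229  -0.0081]
bowls [[0.4659, 0.2262, 0.005], [0.3831, 0.0737, 0.005]]
```

View pics/bowls.png

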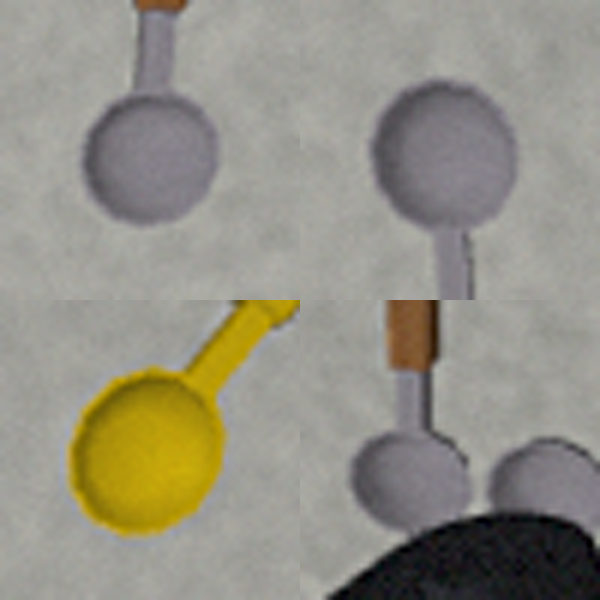

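Run:
```python
from h import *
go((.4145,.2262,.08),np.pi/2)
go((.4145,.2262,.017),np.pi/2)
```

```text
shift [0.1401 0.4088 0.8015] roll 0.0003 q6 0.13 t 2.6
shift [0.14   0.4087 1.0535] roll 0.0003 q6 0.13 t 2.6
```

{"name": "send_rows", "arguments": {"plan": [{"xyz": [0.14,0.41,0.4],"roll": 0},{"xyz": [0.14,0.41,0.8],"roll": 0},{"xyz": [0.14,0.41,0.8],"roll": 0},{"xyz": [0.14,0.41,0.8],"roll": 0},{"xyz": [0.14,0.41,0.8],"roll": 0},{"xyz": [0.14,0.41,0.9],"roll": 0},{"xyz": [0.14,0.41,0.95],"roll": 0},{"xyz": [0.14,0.41,0.98],"roll": 0},{"xyz": [0.14,0.41,0.99],"roll": 0},{"xyz": [0.14,0.41,0.99],"roll": 0}]}}

```text
clock: 3.82
eef_pos: [0.4158, 0.2252, 0.0333]
eef_rot: [0.0, 3.141, 0.0]
force: [0.5, -1.2, 0.4]
opening: 0.0299
grip_force: 0.0
```

Run:
```python
from h import *
im,c=snap("wrist","w2")
for m in handles(im,300):
    print(m.sum(),np.argwhere(m).mean(0)[::-1].round(0),np.round(rectw(c,m,.006),1))
go((.4145,.2262,.017),np.pi/2)
print(manip.get_state()["force"])
```

```text
2288 [280. 204.] [393.1 225.7  87.7   9.4 179.5]
516 [  9. 365.] [476.4  76.5  45.2  11.1   3.3]
shift [0.0055 0.0036 0.0655] roll -0.0 q6 0.36 t 3.9
[-0.09899518 -0.05084155 -0.14302   ]
```

View pics/w2.png

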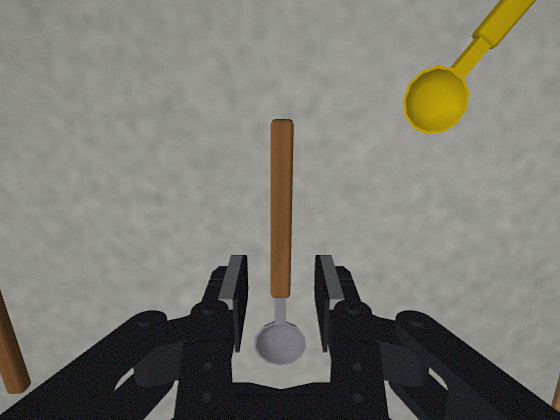

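{"name": "send_rows", "arguments": {"plan": [{"xyz": [0,0.003,0.04],"roll": 0},{"xyz": [0,0.003,0.06],"roll": 0},{"xyz": [0,0.003,0.06],"roll": 0},{"xyz": [0,0.003,0.06],"roll": 0}]}}

```text
clock: 4.38
eef_pos: [0.4153, 0.2259, 0.0177]
eef_rot: [-0.0, -3.141, 0.0]
force: [-0.3, -0.3, 0.2]
opening: 0.0302
grip_force: 0.0
```

{"name": "send_rows", "arguments": {"plan": [{"xyz": [0,0,0],"roll": 0},{"xyz": [0,0,0],"roll": 0},{"xyz": [0,0,0],"roll": 0},{"xyz": [0,0,0],"roll": 0},{"xyz": [0,0,0],"roll": 0}], "fingers": 2}}

```text
clock: 5.0
eef_pos: [0.4157, 0.2261, 0.0181]
eef_rot: [0.0, 3.141, 0.0]
force: [-0.1, 0.1, 3.9]
opening: 0.0083
grip_force: 39.4
```

Run:
```python
from h import *
go((.6182,.2226,.08),np.radians(97.3))
go((.6182,.2226,.025),np.radians(97.3))
```

```text
shift [-0.8103 -0.0137 -0.2471] roll -0.0203 q6 0.36 t 5.0
shift [-0.8102 -0.0138 -0.0271] roll -0.0203 q6 0.36 t 5.0
```

{"name": "send_rows", "arguments": {"plan": [{"xyz": [0,0,-0.2],"roll": 0},{"xyz": [-0.15,0,-0.4],"roll": -0.01},{"xyz": [-0.4,-0.01,-0.5],"roll": -0.02},{"xyz": [-0.6,-0.014,-0.5],"roll": -0.02},{"xyz": [-0.81,-0.014,-0.5],"roll": -0.02},{"xyz": [-0.81,-0.014,-0.5],"roll": -0.02},{"xyz": [-0.81,-0.014,-0.5],"roll": -0.02},{"xyz": [-0.81,-0.014,-0.5],"roll": -0.02}]}}

```text
clock: 6.0
eef_pos: [0.616, 0.2224, 0.1423]
eef_rot: [0.198, -3.133, 0.0]
force: [-0.1, -0.3, -0.8]
opening: 0.0081
grip_force: 39.1
```

Run:
```python
from h import *
print(manip.get_state()["eef_pos"].round(4),manip.get_state()["opening"])
im,c=snap("wrist","w3")
a=np.radians(7.3);o=np.array([.623,.177,0]);X=np.array([np.cos(a),np.sin(a),0]);Y=np.array([-np.sin(a),np.cos(a),0]);Z=np.array([0,0,1])
o2=im[...,::-1].copy()
P=lambda x,y,z:tuple(int(v) for v in w2p(c,o+x*X+y*Y+z*Z).round())
for x,y in((-.08,-.123),(-.08,.123),(.08,.123),(.08,-.123)): cv2.circle(o2,P(x,y,.018),2,(0,0,255),-1)
for k in range(-2,3): cv2.line(o2,P(-.035,k*.046,.005),P(-.075,k*.046,.005),(0,255,0),1)
cv2.imwrite("pics/w3o.png",cv2.resize(o2,(800,600)))
```

```text
[0.616  0.2224 0.1423] 0.008100509278801108
```

View pics/w3o.png

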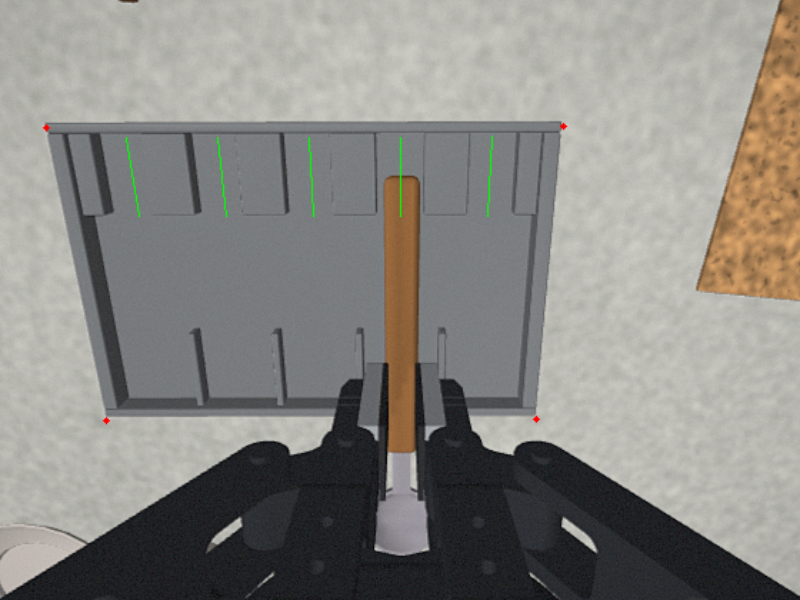

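{"name": "send_rows", "arguments": {"plan": [{"xyz": [0,0,0.2],"roll": 0},{"xyz": [0,0,0.35],"roll": 0},{"xyz": [0,0,0.43],"roll": 0},{"xyz": [0,0,0.46],"roll": 0},{"xyz": [0,0,0.472],"roll": 0},{"xyz": [0,0,0.472],"roll": 0}]}}

```text
clock: 6.8
eef_pos: [0.6189, 0.2227, 0.0261]
eef_rot: [-0.197, 3.133, 0.001]
force: [1.1, 0.7, -0.4]
opening: 0.0083
grip_force: 39.1
```

{"name": "send_rows", "arguments": {"plan": [{"xyz": [0,0,0],"roll": 0},{"xyz": [0,0,0],"roll": 0},{"xyz": [0,0,0],"roll": 0},{"xyz": [0,0,-0.1],"roll": 0},{"xyz": [0,0,-0.3],"roll": 0},{"xyz": [0,0,-0.5],"roll": 0},{"xyz": [0,0,-0.5],"roll": 0},{"xyz": [0,0,-0.5],"roll": 0}], "fingers": 20}}

```text
clock: 7.8
eef_pos: [0.6176, 0.2224, 0.1497]
eef_rot: [0.197, -3.135, 0.0]
force: [-0.2, -0.6, -0.2]
opening: 0.0199
grip_force: 0.0
```

Run:
```python
from h import *
im,c=snap("wrist")
for m in handles(im,300):
    print(m.sum(),np.argwhere(m).mean(0)[::-1].round(0),np.round(rectw(c,m,.01),1))
go((.4346,.0757,.09),np.radians(92.2))
```

```text
895 [281. 165.] [597.1 220.6  87.2   9.4   6.3]
shift [ 0.7959 -0.4899  0.2361] roll 0.0139 q6 0.12 t 7.8
```

{"name": "send_rows", "arguments": {"plan": [{"xyz": [0.2,-0.12,0],"roll": 0.0},{"xyz": [0.4,-0.24,0],"roll": 0.014},{"xyz": [0.6,-0.36,0.1],"roll": 0.014},{"xyz": [0.796,-0.49,0.2],"roll": 0.014},{"xyz": [0.796,-0.49,0.24],"roll": 0.014},{"xyz": [0.796,-0.49,0.24],"roll": 0.014},{"xyz": [0.796,-0.49,0.24],"roll": 0.014}], "fingers": 30}}

```text
clock: 8.72
eef_pos: [0.4375, 0.0764, 0.0903]
eef_rot: [-0.06, 3.139, 0.0]
force: [-0.0, 0.8, 1.3]
opening: 0.0298
grip_force: 0.0
```

Run:
```python
from h import *
im,c=snap("wrist")
for m in handles(im,300):
    print(m.sum(),np.argwhere(m).mean(0)[::-1].round(0),np.round(rectw(c,m,.006),1))
go((.4346,.0757,.018),np.radians(92.2))
```

```text
1084 [278. 237.] [454.3  75.6  87.7   8.8   2.4]
shift [ 0.0138 -0.0024  0.2903] roll -0.0 q6 -0.01 t 8.8
```

{"name": "send_rows", "arguments": {"plan": [{"xyz": [0.013,-0.004,0.15],"roll": 0},{"xyz": [0.013,-0.004,0.24],"roll": 0},{"xyz": [0.013,-0.004,0.28],"roll": 0},{"xyz": [0.013,-0.004,0.289],"roll": 0},{"xyz": [0.013,-0.004,0.289],"roll": 0},{"xyz": [0.013,-0.004,0.289],"roll": 0}]}}

```text
clock: 9.52
eef_pos: [0.4336, 0.0749, 0.0184]
eef_rot: [-0.059, 3.139, 0.0]
force: [0.2, 0.3, -0.9]
opening: 0.0302
grip_force: 0.0
```

{"name": "send_rows", "arguments": {"plan": [{"xyz": [0,0,0],"roll": 0},{"xyz": [0,0,0],"roll": 0},{"xyz": [0,0,0],"roll": 0},{"xyz": [0,0,0],"roll": 0},{"xyz": [0,0,-0.25],"roll": 0},{"xyz": [0,0,-0.5],"roll": 0},{"xyz": [0,0,-0.5],"roll": -0.03},{"xyz": [0,0,-0.5],"roll": -0.06},{"xyz": [0,0,-0.5],"roll": -0.09},{"xyz": [0,0,-0.5],"roll": -0.12}], "fingers": 2}}

```text
clock: 10.78
eef_pos: [0.4321, 0.0748, 0.1423]
eef_rot: [1.214, -2.897, -0.0]
force: [-0.1, 0.2, -0.1]
opening: 0.0081
grip_force: 39.3
```

Run:
```python
from h import *
go((.621,.177,.14),np.radians(97.3))
print(manip.get_state()["eef_pos"])
```

```text
shift [-0.8212 -0.252   0.0089] roll 0.106 q6 -0.77 t 10.8
[0.43212989 0.07480747 0.14231681]
```

{"name": "send_rows", "arguments": {"plan": [{"xyz": [-0.08,-0.02,0],"roll": -0.0295},{"xyz": [-0.16,-0.05,0],"roll": -0.059},{"xyz": [-0.24,-0.07,0],"roll": -0.088},{"xyz": [-0.32,-0.1,0],"roll": -0.117},{"xyz": [-0.4,-0.12,0],"roll": -0.146},{"xyz": [-0.5,-0.15,0],"roll": -0.175},{"xyz": [-0.6,-0.18,0],"roll": -0.204},{"xyz": [-0.7,-0.21,0],"roll": -0.233},{"xyz": [-0.8,-0.25,0],"roll": -0.262},{"xyz": [-0.82,-0.25,0],"roll": -0.29}]}}

```text
clock: 12.02
eef_pos: [0.623, 0.1766, 0.142]
eef_rot: [-3.033, 0.816, -0.001]
force: [0.4, 0.3, 0.3]
opening: 0.0079
grip_force: 39.3
```

Run:
```python
from h import *
go((.621,.177,.14),np.radians(97.3))
```

```text
shift [-0.0078  0.0024  0.0081] roll -0.104 q6 -2.44 t 12.0
```

{"name": "send_rows", "arguments": {"plan": [{"xyz": [-0.01,0.003,0],"roll": -0.03},{"xyz": [-0.01,0.003,0],"roll": -0.06},{"xyz": [-0.01,0.003,0],"roll": -0.09},{"xyz": [-0.01,0.003,0],"roll": -0.104},{"xyz": [-0.01,0.003,0],"roll": -0.104},{"xyz": [-0.01,0.003,0.2],"roll": -0.104}]}}

```text
clock: 12.78
eef_pos: [0.6237, 0.1775, 0.0967]
eef_rot: [-3.135, -0.188, -0.018]
force: [1.2, 0.3, -1.5]
opening: 0.009
grip_force: 27.0
```

Run:
```python
from h import *
im,c=snap("wrist","w4")
go((.621,.177,.025),np.radians(97.3))
```

```text
shift [ 0.0208 -0.0016  0.2461] roll -0.0012 q6 -3.08 t 12.8
```

View pics/w4.png

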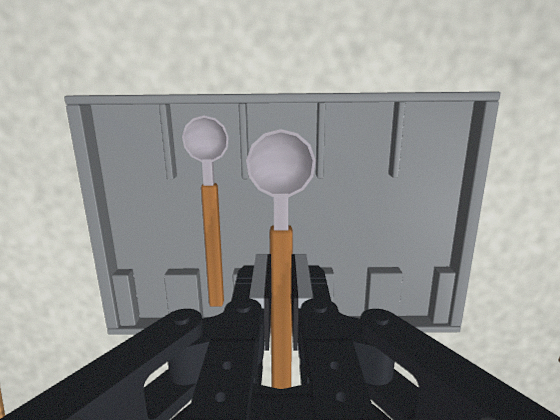

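{"name": "send_rows", "arguments": {"plan": [{"xyz": [0.01,0,0.15],"roll": 0},{"xyz": [0.01,0,0.2],"roll": 0},{"xyz": [0.01,0,0.23],"roll": 0},{"xyz": [0.01,0,0.24],"roll": 0},{"xyz": [0.01,0,0.24],"roll": 0}]}}

```text
clock: 13.45
eef_pos: [0.6222, 0.1771, 0.0336]
eef_rot: [-3.136, -0.191, -0.003]
force: [-0.1, 0.3, -1.3]
opening: 0.0077
grip_force: 41.8
```

Run:
```python
from h import *
go((.621,.177,.025),np.radians(97.3))
s=manip.get_state();print(s["force"],s["grip_force"],s["opening"])
```

```text
shift [-0.0048 -0.      0.0344] roll -0.0009 q6 -3.09 t 13.4
[-0.06834819  0.32127812 -1.29621582] 41.752649545669556 0.007663279341171141
```

{"name": "send_rows", "arguments": {"plan": [{"xyz": [0,0,0.02],"roll": 0},{"xyz": [0,0,0.034],"roll": 0},{"xyz": [0,0,0.034],"roll": 0}]}}

```text
clock: 13.82
eef_pos: [0.621, 0.1769, 0.0237]
eef_rot: [3.136, 0.191, -0.001]
force: [-0.6, 0.3, -1.3]
opening: 0.0075
grip_force: 41.8
```

{"name": "send_rows", "arguments": {"plan": [{"xyz": [0,0,0],"roll": 0},{"xyz": [0,0,0],"roll": 0},{"xyz": [0,0,0],"roll": 0},{"xyz": [0,0,-0.1],"roll": 0},{"xyz": [0,0,-0.3],"roll": 0},{"xyz": [0,0,-0.5],"roll": 0},{"xyz": [0,0,-0.5],"roll": 0},{"xyz": [0,0,-0.5],"roll": 0}], "fingers": 22}}

```text
clock: 14.82
eef_pos: [0.6212, 0.1769, 0.149]
eef_rot: [3.136, 0.191, 0.0]
force: [-0.8, 0.6, -0.6]
opening: 0.022
grip_force: 0.0
```

Run:
```python
from h import *
im,c=snap("wrist","w5")
for m in handles(im,300):
    print(m.sum(),np.argwhere(m).mean(0)[::-1].round(0),np.round(rectw(c,m,.011),1))
im,c=snap("top","t5")
for m in handles(im):
    r=rectw(c,m,.006)
    if r[2]<100:print(m.sum(),np.argwhere(m).mean(0)[::-1].round(0),np.round(r,1))
go((.577,-.057,.2),np.pi/2)
```

```text
878 [224. 212.] [596.5 220.1  87.8   9.8   6.8]
771 [281. 216.] [599.  174.7  87.6   8.6   7.2]
715 [540. 282.] [571.1 -52.4  78.8  13.6 173. ]
79 [329. 150.] [715.7 -59.   84.7   8.7 161.6]
83 [328. 196.] [572.3 -56.9  85.2   9.2 173.2]
175 [128. 206.] [533.5 535.7  53.7  48.6 157.5]
58 [116. 201.] [547.2 570.4  24.4  21.   91. ]
shift [-0.2848  0.9071 -0.2101] roll 0.0194 q6 -3.09 t 14.9
```

View pics/w5.png

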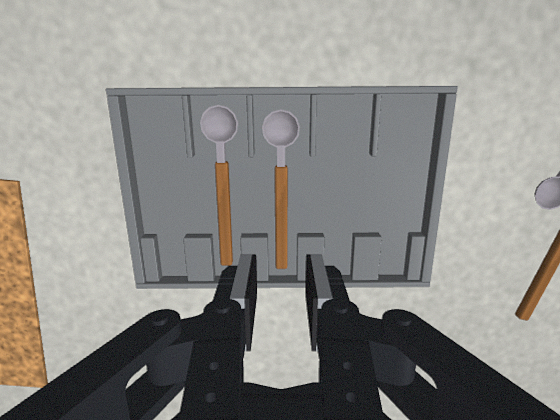

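Run:
```python
from h import *
go((.696,-.052,.16),np.radians(71.3))
```

```text
shift [ 0.1907  0.9449 -0.0517] roll 0.0713 q6 -3.09 t 14.9
```

{"name": "send_rows", "arguments": {"plan": [{"xyz": [0.05,0.2,-0.05],"roll": 0.018},{"xyz": [0.1,0.4,-0.05],"roll": 0.036},{"xyz": [0.15,0.6,-0.05],"roll": 0.055},{"xyz": [0.19,0.8,-0.05],"roll": 0.0713},{"xyz": [0.19,0.945,-0.05],"roll": 0.0713},{"xyz": [0.19,0.945,-0.05],"roll": 0.0713},{"xyz": [0.19,0.945,-0.05],"roll": 0.0713}], "fingers": 30}}

```text
clock: 15.8
eef_pos: [0.6961, -0.0513, 0.1598]
eef_rot: [-3.099, 0.51, 0.005]
force: [-1.6, 0.1, 0.2]
opening: 0.0299
grip_force: 0.0
```

Run:
```python
from h import *
im,c=snap("wrist","w6")
for m in handles(im,300):
    print(m.sum(),np.argwhere(m).mean(0)[::-1].round(0),np.round(rectw(c,m,.006),1))
go((.696,-.052,.018),np.radians(71.3))
print(manip.get_state()["eef_pos"])
```

```text
799 [285. 159.] [715.3 -60.5  86.8   9.1 161.7]
322 [ 76. 333.] [620.7 180.9  39.5  14.7   7.5]
466 [ 39. 353.] [611.7 226.4  54.7  15.7   6.7]
shift [0.0021 0.0052 0.5691] roll 0.0001 q6 -2.98 t 15.8
[ 0.69627621 -0.05071967  0.16027011]
```

View pics/w6.png

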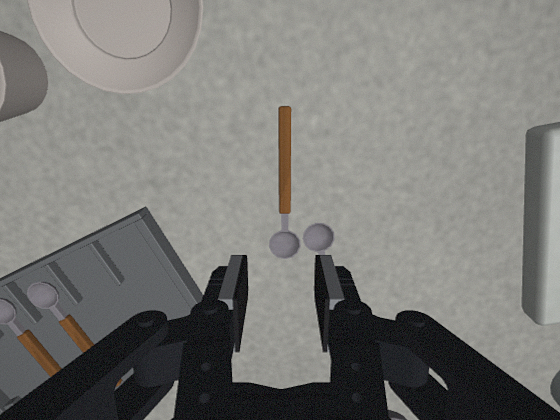

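{"name": "send_rows", "arguments": {"plan": [{"xyz": [0.002,0.013,0.2],"roll": 0},{"xyz": [0.002,0.013,0.4],"roll": 0},{"xyz": [0.002,0.013,0.5],"roll": 0},{"xyz": [0.002,0.013,0.55],"roll": 0},{"xyz": [0.002,0.013,0.567],"roll": 0},{"xyz": [0.002,0.013,0.567],"roll": 0},{"xyz": [0.002,0.013,0.567],"roll": 0}]}}

```text
clock: 16.73
eef_pos: [0.6979, -0.0551, 0.0215]
eef_rot: [-3.1, 0.51, -0.004]
force: [-0.4, 0.3, 0.6]
opening: 0.0299
grip_force: 0.0
```

{"name": "send_rows", "arguments": {"plan": [{"xyz": [0,0,0],"roll": 0},{"xyz": [0,0,0],"roll": 0},{"xyz": [0,0,0],"roll": 0},{"xyz": [0,0,0],"roll": 0},{"xyz": [0,0,-0.25],"roll": 0},{"xyz": [0,0,-0.5],"roll": 0},{"xyz": [0,0,-0.5],"roll": 0.029},{"xyz": [0,0,-0.5],"roll": 0.058},{"xyz": [0,0,-0.5],"roll": 0.087},{"xyz": [0,0,-0.5],"roll": 0.116}], "fingers": 2}}

```text
clock: 17.98
eef_pos: [0.696, -0.055, 0.144]
eef_rot: [2.709, -1.59, -0.002]
force: [-0.0, -0.6, 0.3]
opening: 0.0069
grip_force: 39.0
```

Run:
```python
from h import *
a=np.radians(7.3)
for l in(-.092,-.046): print(l,.620-l*np.sin(a),.177+l*np.cos(a))
go((.6317,.0857,.145),np.radians(97.3))
```

```text
-0.092 0.6316899439913243 0.08574571128171726
-0.046 0.6258449719956621 0.13137285564085863
shift [-0.6167 -0.0497 -0.0036] roll -0.1892 q6 -2.25 t 18.0
```

{"name": "send_rows", "arguments": {"plan": [{"xyz": [-0.1,-0.01,0],"roll": 0.0295},{"xyz": [-0.2,-0.02,0],"roll": 0.059},{"xyz": [-0.3,-0.03,0],"roll": 0.088},{"xyz": [-0.4,-0.04,0],"roll": 0.117},{"xyz": [-0.5,-0.05,0],"roll": 0.146},{"xyz": [-0.625,-0.05,0],"roll": 0.175},{"xyz": [-0.625,-0.05,0],"roll": 0.204},{"xyz": [-0.625,-0.05,0],"roll": 0.233},{"xyz": [-0.625,-0.05,0],"roll": 0.262},{"xyz": [-0.625,-0.05,0],"roll": 0.29}]}}

```text
clock: 19.23
eef_pos: [0.6299, 0.0871, 0.1441]
eef_rot: [0.405, -3.114, -0.0]
force: [1.2, 0.7, -0.3]
opening: 0.0066
grip_force: 39.0
```

{"name": "send_rows", "arguments": {"plan": [{"xyz": [0,0,0],"roll": 0.021},{"xyz": [0,0,0],"roll": 0.021},{"xyz": [0,0,0.1],"roll": 0.021},{"xyz": [0,0,0.2],"roll": 0.021},{"xyz": [0,0,0.2],"roll": 0.021},{"xyz": [0,0,0.2],"roll": 0.021}]}}

```text
clock: 19.98
eef_pos: [0.6309, 0.0871, 0.0954]
eef_rot: [-0.209, 3.134, -0.0]
force: [0.8, -0.2, 0.2]
opening: 0.007
grip_force: 39.1
```

Run:
```python
from h import *
go((.6314,.0877,.025),np.radians(97.3))
im,c=snap("wrist","w7")
for m in handles(im,300): print(m.sum(),np.argwhere(m).mean(0)[::-1].round(0),np.round(rectw(c,m,.08),1))
```

```text
shift [-0.0022  0.0022  0.2817] roll 0.0009 q6 -0.1 t 20.0
1936 [48. 85.] [565.  -12.2  57.8   7.7 173. ]
1633 [426. 183.] [583.9 142.4  58.9   7.6   7.2]
1778 [498. 188.] [582.2 173.3  59.1   8.4   6.8]
2512 [281. 217.] [612.5  85.   88.1   9.6   7.1]
```

View pics/w7.png

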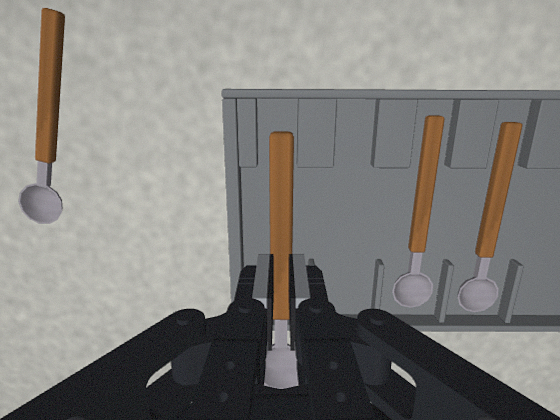

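{"name": "send_rows", "arguments": {"plan": [{"xyz": [0.006,0.002,0.15],"roll": 0},{"xyz": [0.006,0.002,0.22],"roll": 0},{"xyz": [0.006,0.002,0.26],"roll": 0},{"xyz": [0.006,0.002,0.276],"roll": 0},{"xyz": [0.006,0.002,0.282],"roll": 0},{"xyz": [0.006,0.002,0.282],"roll": 0}]}}

```text
clock: 20.78
eef_pos: [0.6291, 0.0874, 0.026]
eef_rot: [-0.208, 3.134, -0.0]
force: [-3.2, -1.4, 4.9]
opening: 0.0065
grip_force: 40.6
```

{"name": "send_rows", "arguments": {"plan": [{"xyz": [0,0,0],"roll": 0},{"xyz": [0,0,0],"roll": 0},{"xyz": [0,0,0],"roll": 0},{"xyz": [0,0,-0.1],"roll": 0},{"xyz": [0,0,-0.3],"roll": 0},{"xyz": [0,0,-0.5],"roll": 0},{"xyz": [0,0,-0.5],"roll": 0},{"xyz": [0,0,-0.5],"roll": 0}], "fingers": 16}}

```text
clock: 21.78
eef_pos: [0.6287, 0.0874, 0.1491]
eef_rot: [0.208, -3.135, 0.0]
force: [-1.0, 0.7, -0.9]
opening: 0.0158
grip_force: 0.0
```

Run:
```python
from h import *
im,c=snap("wrist","w8")
for m in handles(im,300):
    print(m.sum(),np.argwhere(m).mean(0)[::-1].round(0),np.round(rectw(c,m,.011),1),np.round(rectw(c,m,.006),1))
a=np.radians(-6.9); print(.572+.021*np.cos(a),-.0575+.021*np.sin(a))
go((.593,-.060,.12),np.radians(83.1))
```

```text
1152 [93. 88.] [571.5 -55.4  85.7  10.9 173. ] [571.9 -57.9  87.3  11.1 173. ]
921 [280. 168.] [610.7  85.3  86.3   9.    7.3] [611.8  85.5  87.9   9.1   7.3]
1038 [397. 168.] [599.3 174.1  87.2  10.5   7.2] [600.3 175.9  88.8  10.7   7.2]
1104 [456. 172.] [596.9 219.7  87.1  11.6   6.8] [597.8 222.3  88.8  11.8   6.8]
0.5928479041805184 -0.06002287361552759
shift [ 0.2158 -0.5658  0.1123] roll 0.0402 q6 -0.1 t 21.8
```

{"name": "send_rows", "arguments": {"plan": [{"xyz": [0.1,-0.2,0],"roll": 0.01},{"xyz": [0.15,-0.4,0],"roll": 0.03},{"xyz": [0.216,-0.566,0.05],"roll": 0.04},{"xyz": [0.216,-0.566,0.11],"roll": 0.04},{"xyz": [0.216,-0.566,0.2],"roll": 0.04},{"xyz": [0.216,-0.566,0.3],"roll": 0.04},{"xyz": [0.216,-0.566,0.35],"roll": 0.04},{"xyz": [0.216,-0.566,0.35],"roll": 0.04}], "fingers": 30}}

```text
clock: 22.82
eef_pos: [0.5925, -0.059, 0.0598]
eef_rot: [-0.185, -3.132, -0.001]
force: [0.1, -0.5, 0.2]
opening: 0.0296
grip_force: 0.0
```

Run:
```python
from h import *
im,c=snap("wrist","w9")
for m in handles(im,300):
    print(m.sum(),np.argwhere(m).mean(0)[::-1].round(0),np.round(rectw(c,m,.006),1))
go((.5926,-.0595,.018),np.radians(83.1))
```

```text
1634 [276. 195.] [572.  -58.7  87.3   9.4 173.2]
2094 [544. 236.] [613.5  87.9  92.   13.3   7.4]
shift [ 0.0038 -0.001   0.1724] roll 0.0003 q6 -0.09 t 22.9
```

{"name": "send_rows", "arguments": {"plan": [{"xyz": [0.002,-0.007,0.1],"roll": 0},{"xyz": [0.002,-0.007,0.15],"roll": 0},{"xyz": [0.002,-0.007,0.172],"roll": 0},{"xyz": [0.002,-0.007,0.172],"roll": 0},{"xyz": [0.002,-0.007,0.172],"roll": 0}]}}

```text
clock: 23.5
eef_pos: [0.5941, -0.0618, 0.0196]
eef_rot: [0.187, 3.135, -0.0]
force: [0.4, -0.2, 1.5]
opening: 0.0302
grip_force: 0.0
```

{"name": "send_rows", "arguments": {"plan": [{"xyz": [0,0,0],"roll": 0},{"xyz": [0,0,0],"roll": 0},{"xyz": [0,0,0],"roll": 0},{"xyz": [0,0,0],"roll": 0},{"xyz": [0,0,-0.25],"roll": 0},{"xyz": [0,0,-0.35],"roll": -0.01},{"xyz": [0,0,-0.35],"roll": -0.03},{"xyz": [0,0,-0.35],"roll": -0.04}], "fingers": 2}}

```text
clock: 24.5
eef_pos: [0.5933, -0.0616, 0.1064]
eef_rot: [-0.212, 3.134, -0.0]
force: [0.0, -0.1, 0.1]
opening: 0.0081
grip_force: 39.0
```

Run:
```python
from h import *
print(manip.get_state()["eef_pos"])
go((.6255,.1312,.09),np.radians(97.3))
```

```text
[ 0.59326229 -0.06164396  0.10640894]
shift [-0.2314  0.7471  0.0656] roll 0.0012 q6 -0.35 t 24.5
```

{"name": "send_rows", "arguments": {"plan": [{"xyz": [-0.08,0.2,0],"roll": 0},{"xyz": [-0.16,0.4,0],"roll": 0},{"xyz": [-0.23,0.6,0],"roll": 0},{"xyz": [-0.231,0.747,0.0],"roll": 0},{"xyz": [-0.231,0.747,0.06],"roll": 0},{"xyz": [-0.231,0.747,0.065],"roll": 0},{"xyz": [-0.231,0.747,0.065],"roll": 0},{"xyz": [-0.231,0.747,0.065],"roll": 0}]}}

```text
clock: 25.5
eef_pos: [0.6263, 0.1299, 0.0903]
eef_rot: [-0.205, 3.134, -0.0]
force: [-0.8, -0.1, 0.4]
opening: 0.0075
grip_force: 39.1
```

Run:
```python
from h import *
go((.6255,.1312,.0255),np.radians(97.3))
im,c=snap("wrist","w10")
for m in handles(im,300): print(m.sum(),np.argwhere(m).mean(0)[::-1].round(0),np.round(rectw(c,m,.077),1))
```

```text
shift [0.0027 0.0055 0.2593] roll 0.0005 q6 -0.03 t 25.5
1543 [211. 181.] [590.6  96.3  59.8   7.    7.4]
1579 [359. 182.] [582.7 156.9  59.8   7.    7.2]
1705 [433. 188.] [581.  188.1  60.    7.6   6.8]
2758 [280. 214.] [604.3 127.4  88.    9.6   7.6]
```

{"name": "send_rows", "arguments": {"plan": [{"xyz": [0.004,0.004,0.15],"roll": 0},{"xyz": [0.004,0.004,0.22],"roll": 0},{"xyz": [0.004,0.004,0.25],"roll": 0},{"xyz": [0.004,0.004,0.26],"roll": 0},{"xyz": [0.004,0.004,0.26],"roll": 0}]}}

```text
clock: 26.18
eef_pos: [0.6256, 0.132, 0.0258]
eef_rot: [-0.208, 3.133, 0.0]
force: [-0.3, -0.1, -0.5]
opening: 0.0077
grip_force: 39.1
```

{"name": "send_rows", "arguments": {"plan": [{"xyz": [0,0,0],"roll": 0},{"xyz": [0,0,0],"roll": 0},{"xyz": [0,0,0],"roll": 0},{"xyz": [0,0,-0.1],"roll": 0},{"xyz": [0,0,-0.3],"roll": 0},{"xyz": [0,0,-0.5],"roll": 0},{"xyz": [0.2,0,-0.7],"roll": 0},{"xyz": [0.4,0,-0.7],"roll": 0},{"xyz": [0.4,0,-0.7],"roll": 0},{"xyz": [0.4,0,-0.7],"roll": 0}], "fingers": 20}}

```text
clock: 27.42
eef_pos: [0.5259, 0.1188, 0.2004]
eef_rot: [-0.208, 3.133, 0.0]
force: [-0.7, -0.2, -0.0]
opening: 0.02
grip_force: 0.0
```

Run:
```python
from h import *
im,c=snap("wrist","w11")
for m in handles(im,200):
    print(m.sum(),np.argwhere(m).mean(0)[::-1].round(0),np.round(rectw(c,m,.011),1))
ct=manip.calibration("top"); im=manip.camera("top"); cs=manip.calibration("scene"); im2=manip.camera("scene")
f=lambda m:np.argwhere(m).mean(0)[::-1]
L=lambda im:[f(m) for m in comps((lambda h:(abs(h[...,0]-18)<8)&(h[...,1]>190)&(h[...,2]>120))(cv2.cvtColor(im,cv2.COLOR_RGB2HSV).astype(int)),60)]
a,b=L(im),L(im2)
for p in a: print("lid top@.062",p.round(),p2w(ct,p,.062).round(4))
for p in b: print("lid scene@.062",p.round(),p2w(cs,p,.062).round(4))
for p in a:
    for q in b:
        X=tri(ct,p,cs,q)
        if np.hypot(*(w2p(ct,X)-p))<4 and 0<X[2]<.1 : print("tri",X.round(4))
P=lambda im:[f(m) for m in comps((lambda h:(abs(h[...,0]-23)<10)&(h[...,1]>30)&(h[...,1]<120)&(h[...,2]>140))(cv2.cvtColor(im,cv2.COLOR_RGB2HSV).astype(int)),400)]
print("plate",[(p.round(),p2w(ct,p,.044).round(4)) for p in P(im)],[(p.round(),p2w(cs,p,.044).round(4)) for p in P(im2)])
```

```text
329 [235. 239.] [594.1  83.   55.5   9.7   5.5]
482 [281. 251.] [603.1 129.   87.4   9.2   7.5]
323 [327. 239.] [582.3 172.   55.4   9.7   7.2]
522 [372. 256.] [596.6 220.   88.4  10.    6.7]
lid top@.062 [436.  90.] [[ 0.8871 -0.3692  0.062 ]]
lid top@.062 [440. 247.] [[ 0.4257 -0.365   0.062 ]]
lid top@.062 [372. 254.] [[ 0.4036 -0.1753  0.062 ]]
lid top@.062 [408. 257.] [[ 0.3977 -0.2731  0.062 ]]
lid top@.062 [198. 285.] [[0.3108 0.3064 0.062 ]]
plate [(array([308., 103.]), array([[0.8463, 0.0081, 0.044 ]])), (array([266., 306.]), array([[0.2559, 0.1188, 0.044 ]])), (array([419., 188.]), array([[ 0.5963, -0.316 ,  0.044 ]])), (array([328., 376.]), array([[ 0.0735, -0.0558,  0.044 ]]))] [(array([170., 153.]), array([[ 0.5975, -0.314 ,  0.044 ]]))]
```

Run:
```python
from h import *
go((.404,-.06,.2),0)
go((.404,-.175,.17),0)
```

```text
shift [ 5.819e-01 -6.441e-01 -2.000e-04] roll -0.229 q6 -0.03 t 27.6
shift [ 0.6426 -1.1001  0.1198] roll -0.229 q6 -0.03 t 27.6
```

{"name": "send_rows", "arguments": {"plan": [{"xyz": [0.1,-0.15,0],"roll": 0.029},{"xyz": [0.2,-0.3,0],"roll": 0.058},{"xyz": [0.3,-0.4,0],"roll": 0.087},{"xyz": [0.4,-0.5,0],"roll": 0.116},{"xyz": [0.5,-0.6,0],"roll": 0.145},{"xyz": [0.58,-0.7,0],"roll": 0.174},{"xyz": [0.61,-0.8,0],"roll": 0.2},{"xyz": [0.63,-0.9,0],"roll": 0.23},{"xyz": [0.64,-0.95,0],"roll": 0.26},{"xyz": [0.64,-0.95,0],"roll": 0.271}], "fingers": 85}}

```text
clock: 28.82
eef_pos: [0.3995, -0.1394, 0.2001]
eef_rot: [2.226, 2.216, -0.0]
force: [-0.4, 0.2, -0.7]
opening: 0.0851
grip_force: 0.0
```

Run:
```python
from h import *
im,c=snap("wrist","w12")
h=cv2.cvtColor(im,cv2.COLOR_RGB2HSV).astype(int)
ct=manip.calibration("top")
for m in comps((abs(h[...,0]-17)<9)&(h[...,1]>150)&(h[...,2]>90),500):
    p=np.argwhere(m).mean(0)[::-1]; print(m.sum(),p.round(),np.round(rectw(c,m,.062),1))
    for q in((440,247),(372,254),(408,257)):
        X=tri(ct,q,c,p)
        if np.hypot(*(w2p(c,X)-p))<5: print("tri",X.round(3))
go((.404,-.175,.10),0)
```

```text
4395 [286. 236.] [ 403.  -177.2   63.2   63.2  179.7]
tri [ 0.403 -0.173  0.07 ]
tri [ 0.418 -0.421 -0.493]
3252 [280. 336.] [ 397.5 -275.4   64.1   62.6   89.7]
tri [ 0.397 -0.274  0.062]
shift [-0.144   0.0188  0.4004] roll -0.0008 q6 1.09 t 28.9
```

View pics/w12.png

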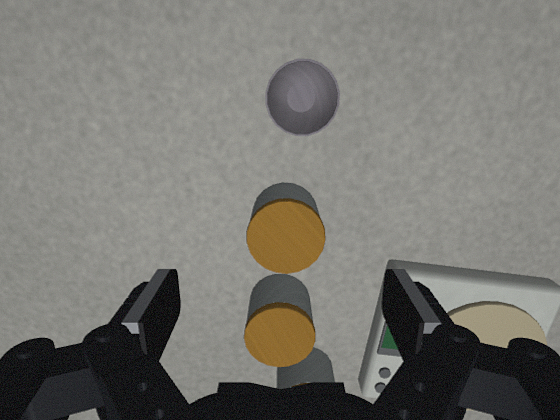

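{"name": "send_rows", "arguments": {"plan": [{"xyz": [-0.152,0.015,0.1],"roll": 0},{"xyz": [-0.152,0.015,0.2],"roll": 0},{"xyz": [-0.152,0.015,0.35],"roll": 0},{"xyz": [-0.152,0.015,0.5],"roll": 0},{"xyz": [-0.152,0.015,0.6],"roll": 0},{"xyz": [-0.152,0.015,0.65],"roll": 0},{"xyz": [-0.152,0.015,0.66],"roll": 0},{"xyz": [-0.152,0.015,0.66],"roll": 0}]}}

```text
clock: 29.88
eef_pos: [0.4031, -0.1763, 0.0357]
eef_rot: [2.22, 2.221, 0.0]
force: [0.3, -0.4, 0.6]
opening: 0.0853
grip_force: 0.0
```

{"name": "send_rows", "arguments": {"plan": [{"xyz": [0,0,0],"roll": 0},{"xyz": [0,0,0],"roll": 0},{"xyz": [0,0,0],"roll": 0},{"xyz": [0,0,0],"roll": 0},{"xyz": [0,0,-0.1],"roll": 0},{"xyz": [0,0,-0.25],"roll": 0},{"xyz": [0,0,-0.4],"roll": 0},{"xyz": [0,0,-0.4],"roll": 0},{"xyz": [0,0,-0.4],"roll": 0}], "fingers": 55, "newtons": 50}}

```text
clock: 31.0
eef_pos: [0.4017, -0.1755, 0.1346]
eef_rot: [-2.221, -2.221, 0.0]
force: [-0.3, 0.3, -1.4]
opening: 0.0627
grip_force: 55.1
```

```bash
cat >> h.py <<'E'
def weigh(n=8):
    f=[]
    for _ in range(n): manip.camera("wrist"); f.append(manip.get_state()["force"][2])
    print("fz",np.mean(f).round(2),np.std(f).round(2),manip.get_state()["joint_torque"].round(3))
E
python3 - <<'E'
from h import *
weigh(); s=manip.get_state(); print(s["eef_pos"],s["opening"],s["grip_force"])
go((.544,.426,.16),np.radians(92.2))
E
```

```text
fz -0.87 0.39 [ 3.0000e-03 -2.8267e+01  2.6125e+01  1.6000e-02 -1.0000e-03 -0.0000e+00]
[ 0.40186127 -0.17558717  0.13445277] 0.06283967007438997 55.053167045116425
shift [ 2.4062  0.5692 -0.1012] roll 0.2439 q6 1.01 t 31.4
```

{"name": "send_rows", "arguments": {"plan": [{"xyz": [0.15,0.05,-0.1],"roll": 0},{"xyz": [0.35,0.1,-0.1],"roll": 0},{"xyz": [0.55,0.15,-0.1],"roll": 0},{"xyz": [0.75,0.2,-0.1],"roll": 0},{"xyz": [0.9,0.2,-0.1],"roll": 0},{"xyz": [1.0,0.2,-0.1],"roll": 0}]}}

```text
clock: 32.15
eef_pos: [0.452, 0.076, 0.1598]
eef_rot: [-2.219, -2.224, 0.0]
force: [0.6, -0.5, -0.7]
opening: 0.0626
grip_force: 55.1
```

{"name": "send_rows", "arguments": {"plan": [{"xyz": [0.15,0.05,0],"roll": 0},{"xyz": [0.35,0.1,0],"roll": 0},{"xyz": [0.55,0.15,0],"roll": 0},{"xyz": [0.75,0.2,0],"roll": -0.02},{"xyz": [0.9,0.25,0],"roll": -0.04},{"xyz": [1.0,0.3,0],"roll": -0.06}]}}

```text
clock: 32.9
eef_pos: [0.5272, 0.3262, 0.1595]
eef_rot: [-1.758, -2.604, 0.0]
force: [0.7, -0.5, -0.6]
opening: 0.0631
grip_force: 55.0
```

Run:
```python
from h import *
s=manip.get_state(); print(s["eef_pos"],s["opening"],s["grip_force"])
go((.544,.428,.16),np.radians(92.2))
```

```text
[0.52716774 0.32620348 0.15954027] 0.06307941690849078 55.022533535957336
shift [ 0.3525  0.2147 -0.0019] roll -0.1951 q6 1.64 t 32.9
```

{"name": "send_rows", "arguments": {"plan": [{"xyz": [0.15,0.1,0],"roll": -0.029},{"xyz": [0.3,0.2,0],"roll": -0.058},{"xyz": [0.352,0.215,0],"roll": -0.087},{"xyz": [0.352,0.215,0],"roll": -0.116},{"xyz": [0.352,0.215,0],"roll": -0.145},{"xyz": [0.352,0.215,0],"roll": -0.174},{"xyz": [0.352,0.215,0.1],"roll": -0.195},{"xyz": [0.352,0.215,0.2],"roll": -0.195},{"xyz": [0.352,0.215,0.2],"roll": -0.195},{"xyz": [0.352,0.215,0.2],"roll": -0.195}]}}

```text
clock: 34.15
eef_pos: [0.5449, 0.4261, 0.1105]
eef_rot: [-0.05, 3.141, 0.0]
force: [-0.2, 0.0, 0.2]
opening: 0.063
grip_force: 55.1
```

Run:
```python
from h import *
s=manip.get_state(); print(s["eef_pos"],s["opening"],s["grip_force"])
go((.544,.428,.041),np.radians(92.2))
im,c=snap("wrist","w13")
```

```text
[0.54494809 0.42606072 0.1105388 ] 0.0629719708743667 55.11553555727005
shift [0.0037 0.0078 0.2782] roll -0.0011 q6 0.54 t 34.1
```

View pics/w13.png

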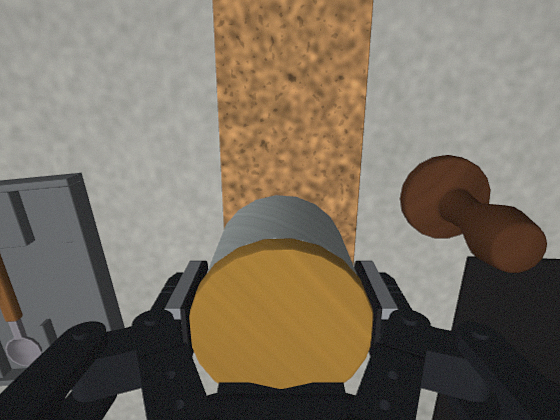

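{"name": "send_rows", "arguments": {"plan": [{"xyz": [0.004,0,0.12],"roll": 0},{"xyz": [0.004,0,0.2],"roll": 0},{"xyz": [0.004,0,0.25],"roll": 0},{"xyz": [0.004,0,0.27],"roll": 0},{"xyz": [0.004,0,0.28],"roll": 0},{"xyz": [0.004,0,0.28],"roll": 0}]}}

```text
clock: 34.95
eef_pos: [0.5442, 0.4262, 0.0408]
eef_rot: [-0.05, 3.14, 0.001]
force: [0.0, 0.5, -1.0]
opening: 0.0633
grip_force: 55.4
```

{"name": "send_rows", "arguments": {"plan": [{"xyz": [0,0,0],"roll": 0},{"xyz": [0,0,0],"roll": 0},{"xyz": [0,0,0],"roll": 0},{"xyz": [0,0,-0.1],"roll": 0},{"xyz": [0,0,-0.25],"roll": 0},{"xyz": [0,0,-0.45],"roll": 0},{"xyz": [0,0,-0.6],"roll": 0},{"xyz": [0,-0.2,-0.6],"roll": 0},{"xyz": [0,-0.4,-0.6],"roll": 0},{"xyz": [0,-0.6,-0.6],"roll": 0}], "fingers": 76}}

```text
clock: 36.2
eef_pos: [0.5483, 0.2746, 0.1904]
eef_rot: [-0.051, 3.14, 0.0]
force: [0.2, -0.8, -0.1]
opening: 0.0761
grip_force: 0.0
```

Run:
```python
from h import *
s=manip.get_state(); print(s["eef_pos"],s["opening"],s["grip_force"])
im,c=snap("wrist","w14"); ct=manip.calibration("top"); it,_=snap("top","t14")
for nm,I,C in(("w",im,c),("t",it,ct)):
    h=cv2.cvtColor(I,cv2.COLOR_RGB2HSV).astype(int)
    for m in comps((abs(h[...,0]-18)<7)&(h[...,1]>190)&(h[...,2]>110),150):
        p=np.argwhere(m).mean(0)[::-1]; print(nm,m.sum(),p.round(),np.round(rectw(C,m,.066),1))
go((.3975,-.2755,.16),0)
```

```text
[0.54834528 0.27462177 0.19041029] 0.07610706026271481 0.0
t 482 [417.  88.] [ 883.2 -321.6  116.9  103.   178.7]
t 469 [456.  92.] [ 882.7 -413.   116.   112.4  179.9]
t 388 [440. 247.] [ 424.3 -363.9   59.2   58.2   91. ]
t 396 [408. 257.] [ 397.9 -272.9   61.2   57.8   91. ]
shift [ 0.6611 -2.1719  0.1254] roll -0.2457 q6 0.33 t 36.3
```

{"name": "send_rows", "arguments": {"plan": [{"xyz": [0.05,-0.2,0],"roll": 0},{"xyz": [0.1,-0.4,0],"roll": 0},{"xyz": [0.2,-0.6,0],"roll": 0},{"xyz": [0.25,-0.8,0],"roll": 0},{"xyz": [0.3,-1.0,0],"roll": 0},{"xyz": [0.33,-1.0,0],"roll": 0}], "fingers": 85}}

```text
clock: 37.05
eef_pos: [0.4738, 0.0214, 0.1904]
eef_rot: [-0.043, 3.14, -0.0]
force: [-0.5, -0.3, -0.7]
opening: 0.085
grip_force: 0.0
```

{"name": "send_rows", "arguments": {"plan": [{"xyz": [0.05,-0.2,0],"roll": 0.029},{"xyz": [0.1,-0.4,0],"roll": 0.058},{"xyz": [0.2,-0.6,0],"roll": 0.087},{"xyz": [0.25,-0.8,0],"roll": 0.116},{"xyz": [0.3,-1.0,0],"roll": 0.145},{"xyz": [0.33,-1.0,0],"roll": 0.174},{"xyz": [0.33,-1.0,0],"roll": 0.203},{"xyz": [0.33,-1.0,0],"roll": 0.232},{"xyz": [0.33,-1.0,0],"roll": 0.254},{"xyz": [0.33,-1.0,0],"roll": 0.254}]}}

```text
clock: 38.3
eef_pos: [0.4002, -0.2283, 0.1902]
eef_rot: [2.21, 2.232, 0.001]
force: [-0.3, 0.4, -0.6]
opening: 0.085
grip_force: 0.0
```

Run:
```python
from h import *
im,c=snap("wrist","w15"); ct=manip.calibration("top"); it,_=snap("top","t15")
for nm,I,C in(("w",im,c),("t",it,ct)):
    h=cv2.cvtColor(I,cv2.COLOR_RGB2HSV).astype(int)
    for m in comps((abs(h[...,0]-18)<7)&(h[...,1]>170)&(h[...,2]>100),150):
        p=np.argwhere(m).mean(0)[::-1]; print(nm,m.sum(),p.round(),np.round(rectw(C,m,.062),1))
go((.398,-.2745,.036),0)
```

```text
w 338 [305. 261.] [ 418.  -282.9   45.7   19.6   63.7]
w 243 [331. 348.] [ 445.6 -366.1   39.3   24.6  115.2]
w 274 [288. 359.] [ 407.9 -378.8   41.1   27.8  155.5]
t 2637 [437.  91.] [ 885.4 -370.9  201.4  120.6   89.9]
t 435 [158. 199.] [548.6 430.1  66.4  64.6  21.3]
shift [-0.1839 -0.0097  0.6166] roll 0.0016 q6 0.9 t 38.4
```

Run:
```python
from h import *
im,c=snap("wrist","w16")
h=cv2.cvtColor(im,cv2.COLOR_RGB2HSV).astype(int)
for m in comps((abs(h[...,0]-17)<9)&(h[...,1]>150)&(h[...,2]>90),500):
    print(m.sum(),np.round(rectw(c,m,.062),1))
go((.398,-.2745,.036),0)
```

```text
4545 [ 397.5 -275.4   63.5   63.4   90.5]
3393 [ 425.  -366.6   63.5   63.     0.5]
shift [-0.1835 -0.009   0.6164] roll 0.0015 q6 0.9 t 38.5
```

{"name": "send_rows", "arguments": {"plan": [{"xyz": [-0.186,-0.01,0.1],"roll": 0},{"xyz": [-0.186,-0.01,0.2],"roll": 0},{"xyz": [-0.186,-0.01,0.35],"roll": 0},{"xyz": [-0.186,-0.01,0.5],"roll": 0},{"xyz": [-0.186,-0.01,0.58],"roll": 0},{"xyz": [-0.186,-0.01,0.61],"roll": 0},{"xyz": [-0.186,-0.01,0.62],"roll": 0},{"xyz": [-0.186,-0.01,0.62],"roll": 0}]}}

```text
clock: 39.45
eef_pos: [0.3978, -0.2761, 0.0358]
eef_rot: [2.212, 2.228, 0.0]
force: [0.0, -1.5, -0.2]
opening: 0.085
grip_force: 0.0
```

{"name": "send_rows", "arguments": {"plan": [{"xyz": [0,0,0],"roll": 0},{"xyz": [0,0,0],"roll": 0},{"xyz": [0,0,0],"roll": 0},{"xyz": [0,0,0],"roll": 0},{"xyz": [0,0,-0.1],"roll": 0},{"xyz": [0,0,-0.25],"roll": 0},{"xyz": [0,0,-0.45],"roll": 0},{"xyz": [0,0,-0.5],"roll": 0},{"xyz": [0,0,-0.5],"roll": 0}], "fingers": 55, "newtons": 60}}

```text
clock: 40.58
eef_pos: [0.3975, -0.276, 0.1606]
eef_rot: [2.213, 2.228, 0.0]
force: [-0.2, 0.4, -1.0]
opening: 0.063
grip_force: 65.8
```

Run:
```python
from h import *
weigh(); s=manip.get_state(); print(s["eef_pos"],s["opening"],s["grip_force"])
go((.454,.425,.16),np.radians(92.2)); go((.597,-.315,.16),0)
```

```text
fz -0.75 0.45 [ 3.0000e-03 -3.2175e+01  2.7078e+01  2.1000e-02 -0.0000e+00  0.0000e+00]
[ 0.39659591 -0.27513909  0.15900077] 0.06272417883223076 65.78917175531387
shift [ 2.799e+00  2.482e-01 -5.000e-04] roll 0.2449 q6 0.82 t 41.0
shift [-0.1648  0.8005 -0.0055] roll 0.0011 q6 0.82 t 41.0
```

{"name": "send_rows", "arguments": {"plan": [{"xyz": [0.15,0.05,0],"roll": 0},{"xyz": [0.35,0.1,0],"roll": 0},{"xyz": [0.55,0.15,0],"roll": 0},{"xyz": [0.75,0.2,0],"roll": 0},{"xyz": [0.9,0.2,0],"roll": 0},{"xyz": [1.0,0.2,0],"roll": 0}]}}

```text
clock: 41.72
eef_pos: [0.4451, -0.0235, 0.1597]
eef_rot: [-2.212, -2.23, 0.0]
force: [-0.3, 0.3, -0.4]
opening: 0.0626
grip_force: 65.8
```

{"name": "send_rows", "arguments": {"plan": [{"xyz": [0.2,0,0],"roll": 0},{"xyz": [0.4,0,0],"roll": -0.02},{"xyz": [0.6,0,0],"roll": -0.04},{"xyz": [0.8,0,0],"roll": -0.06},{"xyz": [1.0,0.0,0],"roll": -0.08},{"xyz": [1.0,0.0,0],"roll": -0.08}]}}

```text
clock: 42.48
eef_pos: [0.4438, 0.2275, 0.1599]
eef_rot: [-1.583, -2.713, -0.001]
force: [-0.6, -0.7, -1.2]
opening: 0.0626
grip_force: 65.7
```

Run:
```python
from h import *
s=manip.get_state(); print(s["eef_pos"],s["opening"],s["grip_force"])
go((.454,.425,.16),np.radians(92.2))
```

```text
[0.44375495 0.22746053 0.15987813] 0.06260989827846108 65.71557462215424
shift [0.6678 0.4244 0.    ] roll -0.1743 q6 1.4 t 42.5
```

{"name": "send_rows", "arguments": {"plan": [{"xyz": [0.15,0.1,0],"roll": -0.029},{"xyz": [0.3,0.2,0],"roll": -0.058},{"xyz": [0.45,0.3,0],"roll": -0.087},{"xyz": [0.6,0.38,0],"roll": -0.116},{"xyz": [0.668,0.424,0],"roll": -0.145},{"xyz": [0.668,0.424,0],"roll": -0.174},{"xyz": [0.668,0.424,0.1],"roll": -0.174},{"xyz": [0.668,0.424,0.2],"roll": -0.174},{"xyz": [0.668,0.424,0.2],"roll": -0.174},{"xyz": [0.668,0.424,0.2],"roll": -0.174}]}}

```text
clock: 43.72
eef_pos: [0.4556, 0.4217, 0.1106]
eef_rot: [-0.048, 3.141, 0.0]
force: [0.4, 0.4, -0.5]
opening: 0.0628
grip_force: 65.8
```

Run:
```python
from h import *
s=manip.get_state(); print(s["eef_pos"],s["opening"],s["grip_force"])
go((.454,.425,.041),np.radians(92.2))
```

```text
[0.45558098 0.42174261 0.11060057] 0.06280114263901945 65.79130858182907
shift [0.006  0.0132 0.2784] roll -0.0012 q6 0.61 t 43.7
```

{"name": "send_rows", "arguments": {"plan": [{"xyz": [0.006,0.008,0.12],"roll": 0},{"xyz": [0.006,0.008,0.2],"roll": 0},{"xyz": [0.006,0.008,0.25],"roll": 0},{"xyz": [0.006,0.008,0.27],"roll": 0},{"xyz": [0.006,0.008,0.28],"roll": 0},{"xyz": [0.006,0.008,0.28],"roll": 0}]}}

```text
clock: 44.48
eef_pos: [0.4539, 0.4245, 0.0407]
eef_rot: [-0.05, 3.14, 0.001]
force: [0.4, 0.2, -0.6]
opening: 0.0632
grip_force: 65.8
```

{"name": "send_rows", "arguments": {"plan": [{"xyz": [0,0,0],"roll": 0},{"xyz": [0,0,0],"roll": 0},{"xyz": [0,0,0],"roll": 0},{"xyz": [0,0,-0.1],"roll": 0},{"xyz": [0,0,-0.25],"roll": 0},{"xyz": [0,0,-0.45],"roll": 0},{"xyz": [0,0,-0.6],"roll": 0},{"xyz": [0,-0.2,-0.6],"roll": 0},{"xyz": [0,-0.4,-0.6],"roll": 0},{"xyz": [0,-0.6,-0.6],"roll": 0}], "fingers": 78}}

```text
clock: 45.72
eef_pos: [0.4581, 0.273, 0.1904]
eef_rot: [-0.051, 3.14, 0.0]
force: [0.9, -0.8, 0.1]
opening: 0.0781
grip_force: 0.0
```

{"name": "send_rows", "arguments": {"plan": [{"xyz": [0,-0.2,0],"roll": 0},{"xyz": [0,-0.4,0],"roll": 0},{"xyz": [0,-0.6,0],"roll": 0},{"xyz": [0,-0.8,0],"roll": 0},{"xyz": [0,-1.0,0],"roll": 0},{"xyz": [0,-1.0,0],"roll": 0}], "fingers": 85}}

```text
clock: 46.48
eef_pos: [0.4663, 0.0217, 0.1903]
eef_rot: [-0.042, 3.141, -0.001]
force: [-0.2, -0.1, 0.9]
opening: 0.0848
grip_force: 0.0
```

Run:
```python
from h import *
s=manip.get_state(); print(s["eef_pos"])
ct=manip.calibration("top"); it,_=snap("top","t17")
h=cv2.cvtColor(it,cv2.COLOR_RGB2HSV).astype(int)
for m in comps((abs(h[...,0]-18)<7)&(h[...,1]>170)&(h[...,2]>100),150): print(np.argwhere(m).mean(0)[::-1].round(),np.round(rectw(ct,m,.066),1))
for m in handles(it):
    r=rectw(ct,m,.011)
    if r[2]<100:print("h",m.sum(),np.round(r,1))
go((.425,-.22,.19),0)
```

```text
[0.46628979 0.0217101  0.19034416]
[437.  91.] [ 883.8 -369.5  200.8  119.7   89.9]
[158. 199.] [547.  427.7  65.5  63.   91. ]
[157. 231.] [455.2 426.1  64.9  61.5   3.4]
[440. 247.] [ 425.6 -363.9   61.5   58.3  178.2]
h 45 [ 822.1 -294.3   55.3   13.3   98.4]
h 87 [611.1  86.5  85.5   9.    7.8]
h 80 [604.1 130.8  85.1   8.8   7.7]
h 88 [599.  221.9  84.8   9.3   6.8]
h 90 [600.2 175.7  85.8   9.2   7.3]
h 168 [533.6 534.2  53.6  42.1 164.6]
h 59 [546.4 566.7  26.7  20.9  91. ]
shift [ 1.921e-01 -9.678e-01  5.000e-04] roll -0.2455 q6 -0.12 t 46.5
```

{"name": "send_rows", "arguments": {"plan": [{"xyz": [0.05,-0.2,0],"roll": 0},{"xyz": [0.1,-0.4,0],"roll": 0},{"xyz": [0.15,-0.6,0],"roll": 0},{"xyz": [0.16,-0.8,0],"roll": 0},{"xyz": [0.16,-1.0,0],"roll": 0},{"xyz": [0.16,-1.0,0],"roll": 0},{"xyz": [0.16,-1.0,0],"roll": 0}]}}

```text
clock: 47.4
eef_pos: [0.4341, -0.2255, 0.1898]
eef_rot: [0.052, -3.141, -0.002]
force: [0.1, 0.3, -1.2]
opening: 0.0849
grip_force: 0.0
```

Run:
```python
from h import *
im,c=snap("wrist","w18")
h=cv2.cvtColor(im,cv2.COLOR_RGB2HSV).astype(int)
for m in comps((abs(h[...,0]-17)<9)&(h[...,1]>150)&(h[...,2]>90),500):
    print(m.sum(),np.round(rectw(c,m,.062),1))
go((.4253,-.366,.12),np.pi/2)
```

```text
5593 [ 424.7 -367.6   63.6   62.8   91.8]
shift [ 0.0537 -0.5622  0.2785] roll 0.0054 q6 -0.64 t 47.5
```

{"name": "send_rows", "arguments": {"plan": [{"xyz": [0.03,-0.2,0],"roll": 0.005},{"xyz": [0.05,-0.4,0],"roll": 0.005},{"xyz": [0.054,-0.564,0],"roll": 0.005},{"xyz": [0.054,-0.564,0],"roll": 0.005},{"xyz": [0.054,-0.564,0.15],"roll": 0.005},{"xyz": [0.054,-0.564,0.35],"roll": 0.005},{"xyz": [0.054,-0.564,0.5],"roll": 0.005},{"xyz": [0.054,-0.564,0.58],"roll": 0.005},{"xyz": [0.054,-0.564,0.615],"roll": 0.005},{"xyz": [0.054,-0.564,0.615],"roll": 0.005}]}}

```text
clock: 48.7
eef_pos: [0.4252, -0.3667, 0.0363]
eef_rot: [0.003, -3.141, -0.001]
force: [-0.3, -0.4, -0.1]
opening: 0.0849
grip_force: 0.0
```

{"name": "send_rows", "arguments": {"plan": [{"xyz": [0,0,0],"roll": 0},{"xyz": [0,0,0],"roll": 0},{"xyz": [0,0,0],"roll": 0},{"xyz": [0,0,0],"roll": 0},{"xyz": [0,0,-0.1],"roll": 0},{"xyz": [0,0,-0.25],"roll": 0},{"xyz": [0,0,-0.45],"roll": 0},{"xyz": [0,0,-0.5],"roll": 0},{"xyz": [0,0,-0.5],"roll": 0}], "fingers": 55, "newtons": 80}}

```text
clock: 49.82
eef_pos: [0.4251, -0.3684, 0.1615]
eef_rot: [-0.0, 3.141, -0.001]
force: [-0.0, -0.4, -4.2]
opening: 0.0623
grip_force: 88.5
```

Run:
```python
from h import *
weigh(); s=manip.get_state(); print(s["eef_pos"],s["opening"],s["grip_force"])
go((.597,-.315,.16),np.pi/2)
```

```text
fz -3.3 0.56 [-1.0000e-03 -4.1335e+01  2.8594e+01  3.0000e-02 -2.0000e-03  0.0000e+00]
[ 0.42454806 -0.36764678  0.16011173] 0.062426766570518905 88.45729887485504
shift [-6.899e-01  2.104e-01 -2.000e-04] roll 0.0001 q6 -0.83 t 50.2
```

{"name": "send_rows", "arguments": {"plan": [{"xyz": [-0.2,0.06,0],"roll": 0},{"xyz": [-0.4,0.12,0],"roll": 0},{"xyz": [-0.6,0.18,0],"roll": 0},{"xyz": [-0.69,0.21,0],"roll": 0},{"xyz": [-0.69,0.21,0.1],"roll": 0},{"xyz": [-0.69,0.21,0.2],"roll": 0},{"xyz": [-0.69,0.21,0.28],"roll": 0},{"xyz": [-0.69,0.21,0.305],"roll": 0},{"xyz": [-0.69,0.21,0.305],"roll": 0},{"xyz": [-0.69,0.21,0.305],"roll": 0}]}}

```text
clock: 51.48
eef_pos: [0.5983, -0.3163, 0.0864]
eef_rot: [-0.0, 3.14, -0.002]
force: [0.0, -0.8, -4.4]
opening: 0.0627
grip_force: 88.3
```

Run:
```python
from h import *
weigh(4); s=manip.get_state(); print(s["eef_pos"],s["opening"],s["grip_force"])
go((.597,-.315,.080),np.pi/2)
```

```text
fz -3.02 0.28 [-1.300e-02 -5.375e+01  2.776e+01 -1.400e-02 -1.000e-03 -0.000e+00]
[ 0.59804931 -0.31599959  0.08608128] 0.0626171487449851 88.3449536561966
shift [0.0042 0.004  0.0243] roll 0.0 q6 -0.58 t 51.7
```

{"name": "send_rows", "arguments": {"plan": [{"xyz": [0.004,0.004,0.01],"roll": 0},{"xyz": [0.004,0.004,0.02],"roll": 0},{"xyz": [0.004,0.004,0.028],"roll": 0},{"xyz": [0.004,0.004,0.028],"roll": 0}]}}

```text
clock: 52.18
eef_pos: [0.5966, -0.3145, 0.0784]
eef_rot: [-0.001, 3.142, -0.0]
force: [-1.3, 0.6, 0.8]
opening: 0.0622
grip_force: 88.5
```

{"name": "send_rows", "arguments": {"plan": [{"xyz": [0,0,0],"roll": 0},{"xyz": [0,0,0],"roll": 0},{"xyz": [0,0,0],"roll": 0},{"xyz": [0,0,-0.1],"roll": 0},{"xyz": [0,0,-0.25],"roll": 0},{"xyz": [0,0,-0.45],"roll": 0},{"xyz": [0,0,-0.6],"roll": 0},{"xyz": [0.2,0.1,-0.6],"roll": 0},{"xyz": [0.4,0.3,-0.6],"roll": 0},{"xyz": [0.5,0.5,-0.6],"roll": 0}], "fingers": 80}}

```text
clock: 53.42
eef_pos: [0.4705, -0.1901, 0.2282]
eef_rot: [0.003, 3.141, -0.0]
force: [1.0, 0.6, 0.7]
opening: 0.0799
grip_force: 0.0
```

{"name": "send_rows", "arguments": {"plan": [{"xyz": [0.1,0.1,-0.2],"roll": 0},{"xyz": [0.2,0.3,-0.3],"roll": 0},{"xyz": [0.2,0.5,-0.3],"roll": 0},{"xyz": [0.2,0.5,-0.3],"roll": 0}]}}

```text
clock: 53.92
eef_pos: [0.4216, -0.0633, 0.3039]
eef_rot: [-0.008, 3.14, -0.0]
force: [-0.0, -0.8, 0.2]
opening: 0.08
grip_force: 0.0
```

Run:
```python
from h import *
s=manip.get_state(); print(s["eef_pos"],s["force"])
for _ in range(3): it,ct=snap("top","t19")
i2,cs=snap("scene","s19")
h=cv2.cvtColor(it,cv2.COLOR_RGB2HSV).astype(int)
for m in comps((abs(h[...,0]-18)<7)&(h[...,1]>170)&(h[...,2]>100),150): print(np.argwhere(m).mean(0)[::-1].round(),np.round(rectw(ct,m,.066),1),np.round(rectw(ct,m,.104),1))
for m in handles(it):
    r=rectw(ct,m,.011)
    if r[2]<100:print("h",m.sum(),np.round(r,1))
cv2.imwrite("pics/f.png",np.vstack([cv2.resize(it[130:290,100:480],(760,320)),cv2.resize(i2[80:380,100:500],(373,280)).copy() if 0 else cv2.copyMakeBorder(cv2.resize(i2[80:380,100:500],(373,280)),0,0,0,387,cv2.BORDER_CONSTANT)])[...,::-1])
```

```text
[ 0.42157577 -0.06331979  0.30394139] [-0.01006086 -0.80235827  0.17278836]
[437.  91.] [ 883.7 -369.5  200.7  119.9   89.9] [ 867.1 -356.5  194.6  116.3   89.9]
[424. 184.] [ 604.3 -322.7   62.3   61.6  134.2] [ 596.2 -311.1   60.4   59.7  134.2]
[158. 199.] [547.  427.6  65.6  63.   91. ] [540.6 416.5  63.6  61.1  91. ]
[157. 231.] [455.1 426.   64.8  61.4   3.4] [451.6 414.9  62.8  59.6   3.4]
h 59 [ 825.4 -291.2   49.8   23.1   94.7]
h 82 [611.1  86.6  85.5   8.8   7.6]
h 82 [604.1 130.7  85.1   9.2   7.3]
h 87 [599.  221.9  84.8   9.3   6.8]
h 85 [600.2 175.8  85.7   9.4   7.1]
h 174 [533.2 535.1  53.5  45.8 157.5]
h 61 [546.4 566.9  27.2  20.9  91. ]
```

View pics/f.png

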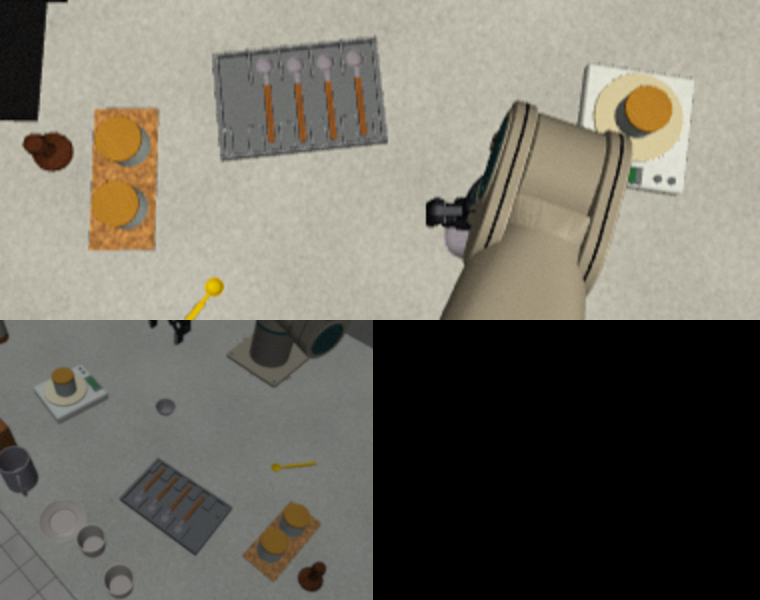

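```bash
python3 -c "
from plant import manip
print(manip.close_job())"
```

```text
the job is handed in; nothing more can be done
None
```

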